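Set dowels to length on the sawing board

ROBOT

A 7-joint arm with a two-finger parallel gripper is mounted at the origin on the work surface. World frame = base frame: x ahead of the robot, y to its left, z up, the work surface at z = 0. Lengths are in m, angles in rad, forces in N, time in s.
With the tool pointing down it reaches from about 0.4 to 0.85 m from the base axis. Payload 4.5 kg.
Tool frame: the origin (TCP) lies midway between the tips of the shut fingers; the grasp point (between the pads) lies 19 mm behind it; z points along the fingers, y is the direction in which the jaws open and shut (so a half turn about z gives the same grasp; the last joint's range is limited). The gripper opens to 88 mm and grips with 3 to 60 N. Pads are 18 mm wide; open, the fingers measure 123 mm over their backs; the gripper's body (75 mm by 187 mm) begins 45 mm behind the grasp point.
Start: joints at [-1.167, 0.689, -0.195, 1.565, 0.157, 0.902, -0.215], TCP at [0.226, 0.583, 0.239] pointing down, gripper open.
Joint ranges: [-3.01, 3.01], [-0.46, 2.08], [-1.47, 1.51], [0.13, 2.56], [-1, 4.14], [0.04, 2.09], [-2.66, 2.66]. Speed limits (rad/s): [2.57, 2.57, 3.14, 3.14, 3.14, 3.14, 3.14].

INTERFACE

Orientations are given as a unit quaternion [x, y, z, w].
In Python, from plant import get_state, snapshot, finish_job, find_in gives the robot as it stands.
- The arm moves only by the shell command python3 -m creep 'ROWS' [OPENING] [FORCE]. ROWS is JSON, one flat list of numbers, 6 for each row, row after row: the shift along the tool's x, y, z in mm, then the turn, a rotation vector about the tool's x, y, z in degrees. In form: [tx, ty, tz, wx, wy, wz, tx, ty, tz, wx, wy, wz, ...]. A call has 1 to 5 rows; each row shifts and turns the pose as measured when the row begins, along the tool's axes as they then stand; what a row does not reach is not made up. A row lasts 1/12 s, in which the tool goes at most 41.7 mm and 7.16 degrees, less where a joint would pass 70% of its speed; a pose out of reach is approached as far as the arm can. A call is refused whole if a number of a shift passes 41.7 or a number of a turn 7.16, either way. A call with a gripper value outside its range is refused whole. OPENING is the finger opening in mm, from 0 to 88.1, set as the call begins (- or left out, the last holds). The fingers move at their own pace and stop on an object; FORCE is the grip in N (left out, the last holds). Time passes only in rows, so rows that do not move let the fingers close. It gives the time, the measured TCP pose, the force and the opening at its end, in the units of the state.
- get_state(): the state, without advancing time (a new reading comes with each control period).
- snapshot(name): name is "side" or "top"; returns a dict with "color" (384x512x3 uint8, red, green, blue), "intrinsics" (3x3 intrinsics, pixels), "extrinsics" (4x4, takes a point from world to camera coordinates). Camera axes: x right, y down, z forward; pixel columns grow to the right and rows downward; lengths in m; the calibration is good to about 2 mm. A picture is of the moment at which its call begins. There is no depth.
- finish_job(): hands the job in, once; it reports no verdict.
Trained networks look in the newest picture that a camera, given by its name, has taken for a name from the list of things; names that differ only in an ending like _2 or _b are one class to them, and where a whole thing is asked for, a point or a joint stands for the part that bears it (a point fixed in the world has none). Each returns a list of dicts, best first, with "score" (0 to 1); they miss things now and then, are a little off and sometimes report something else, mostly with a low value. They report only what shows in the picture. A call takes as long as a camera call. They do not tell look-alikes from the thing itself.
- find_in(thing, camera): "xy" ([column, row] in pixels, amid what is visible of it).
The state is a dict: "clock": time; "q": joint angles; "qd": joint speeds; "joint_torque": joint torques, N m; "tool_pos": TCP position; "eef_rot": TCP orientation; "contact_force": force on the tool from outside, world axes, zero at the start; "moment": the same for the moment, N m; "opening": opening from 0.0 (shut) to 1.0 (fully open).
Only numpy, scipy, OpenCV 4.12 (cv2) and the standard library are available. Lean on these libraries where they do the work, as an engineer would, in place of code of your own. Each camera call takes 0.05 s, during which the arm holds its last target.

TASK

Get the sawing board ready for cutting a batch of dowels. First clear every short offcut out of the V-grooves into the grey scrap tray; then lay every long dowel in a V-groove of its own and push it fully home, its end touching the metal end stop; last, push the flat saw guide along the board until its brass-striped far edge lies exactly on the scribed line and parallel to it. Leave the other things on the bench alone.

Things in the scene. Friction and masses are not known exactly. Their poses are not given: they have to be found in the camera images.
- board: fixed sawing board of pale plywood, 250 (x) x 330 (y) x 12 mm thick, origin under its centre on the bench, turned a few degrees. Its x axis points away from the robot, along its three V-grooves, which fill its right part (-y). Its left part (+y) is bare and carries the saw guide. A dark line is scribed across its top along y, 65 mm to the +x side of its centre
- groove1_stop (a point): point on the end stop's face on the axis of a dowel lying in groove 1 (27.9 mm above bench, 15.9 above the board). Axes as the board's. It lies 110 mm to the +x and 130 mm to the -y side of the board's centre. A dowel that is home has its middle 75 mm to the -x side of it. Groove 1 is farthest from the guide; grooves are 58 mm apart
- groove2_stop (a point): the same point for groove 2, the middle one. Each groove is a low dark strip 230 mm long, ending at the stop, 21 mm wide, 7.4 mm high, with a V (sides slope 35 degrees) whose bottom is level with the board's top; it is narrower than a dowel, so fingers can pass down beside a dowel that lies in it
- groove3_stop (a point): the same point for groove 3, nearest the guide. The one end stop across the far ends of all three grooves is an aluminium bar, 15 x 150 mm, 34 mm high over the board
- line (a point): point on the scribed line on the bare left part of the board, on the board's top (12 mm above the bench), 90 mm to the +y side of the board's centre; axes as the board's, the line runs along its y. There is no physical stop at the line
- guide: loose saw guide: a flat hardwood plate, 100 (x) x 110 (y) x 22 mm thick, about 0.2 kg, with a thin brass strip on top along its far, leading (+x) edge. Lies flat on the bare left part of the board, short of the line. Too wide to grip: it slides when pushed at an edge. Origin under its centre, on the board's top
- guide_edge (a point): middle of the saw guide's far, leading (+x) lower edge, 50 mm from the guide's centre
- tray: fixed grey open scrap tray, 140 x 140 mm outside, 50 mm high, walls 5 mm; origin under its centre on the bench
- dowel1: a plain round beech dowel, 150 mm long, 26 mm in diameter, about 56 g; all dowels are alike; two or three of the three are present, lying on the bench. Origin at its middle, on its axis; its own x axis runs along the dowel (the dowel may be rolled about it)
- dowel2: a plain round beech dowel, 150 mm long, 26 mm in diameter, about 56 g; all dowels are alike; two or three of the three are present, lying on the bench. Origin at its middle, on its axis; its own x axis runs along the dowel (the dowel may be rolled about it)
- dowel3: a plain round beech dowel, 150 mm long, 26 mm in diameter, about 56 g; all dowels are alike; two or three of the three are present, lying on the bench. Origin at its middle, on its axis; its own x axis runs along the dowel (the dowel may be rolled about it)
- offcut1: a short round beech offcut, 45 mm long, 26 mm in diameter, about 18 g, lying in a groove of the sawing board; two or three of the three are present. Origin at its middle, on its axis; own x axis along it
- offcut2: a short round beech offcut, 45 mm long, 26 mm in diameter, about 18 g, lying in a groove of the sawing board; two or three of the three are present. Origin at its middle, on its axis; own x axis along it
- offcut3: a short round beech offcut, 45 mm long, 26 mm in diameter, about 18 g, lying in a groove of the sawing board; two or three of the three are present. Origin at its middle, on its axis; own x axis along it
- gouge_a: bystander: a long round-handled turning gouge (dark wood, brass, steel), 360 mm; not part of the job, leave it where it is; origin under its middle
- gouge_b: bystander: a second turning gouge, 320 mm; not part of the job, leave it where it is; origin under its middle
- square: bystander: a small try square (wood stock 85 mm, steel blade 100 mm; origin under its stock); not part of the job, leave it where it is
- block: bystander: a loose rectangular block of pale wood, 70 x 50 x 35 mm; not part of the job, leave it where it is; origin under its middle
- glue: bystander: a white bottle 52 mm across, 140 mm tall; not part of the job, leave it where it is; origin under its middle
- pencil: bystander: a flat carpenter's pencil, 160 mm; not part of the job, leave it where it is; origin under its middle
- ferrule: bystander: a brass ring 32 mm across, 22 mm high; not part of the job, leave it where it is; origin under its middle
There are look-alikes about, which are no part of the job. There is more than one size of the tray; the job needs the larger.

How it is judged:
On the way, in this order (a step that is already met when the one before it is completed fails the run):
1. every offcut lies in the scrap tray (x of offcut1 in the frame of tray between -0.065 and 0.065 m and y of offcut1 in the frame of tray between -0.065 and 0.065 m and z of offcut1 in the frame of tray between 0 and 0.07 m and x of offcut2 in the frame of tray between -0.065 and 0.065 m and y of offcut2 in the frame of tray between -0.065 and 0.065 m and z of offcut2 in the frame of tray between 0 and 0.07 m and x of offcut3 in the frame of tray between -0.065 and 0.065 m and y of offcut3 in the frame of tray between -0.065 and 0.065 m and z of offcut3 in the frame of tray between 0 and 0.07 m), for 0.2 s.
2. every dowel lies in a groove with its end against the end stop (((x of dowel1 in the frame of groove1_stop between -0.077 and -0.072 m and y of dowel1 in the frame of groove1_stop between -0.003 and 0.003 m and z of dowel1 in the frame of groove1_stop between -0.003 and 0.003 m and angle between the x axis of dowel1 and the x axis of board, either way round below 0.05 rad) or (x of dowel1 in the frame of groove2_stop between -0.077 and -0.072 m and y of dowel1 in the frame of groove2_stop between -0.003 and 0.003 m and z of dowel1 in the frame of groove2_stop between -0.003 and 0.003 m and angle between the x axis of dowel1 and the x axis of board, either way round below 0.05 rad) or (x of dowel1 in the frame of groove3_stop between -0.077 and -0.072 m and y of dowel1 in the frame of groove3_stop between -0.003 and 0.003 m and z of dowel1 in the frame of groove3_stop between -0.003 and 0.003 m and angle between the x axis of dowel1 and the x axis of board, either way round below 0.05 rad)) and ((x of dowel2 in the frame of groove1_stop between -0.077 and -0.072 m and y of dowel2 in the frame of groove1_stop between -0.003 and 0.003 m and z of dowel2 in the frame of groove1_stop between -0.003 and 0.003 m and angle between the x axis of dowel2 and the x axis of board, either way round below 0.05 rad) or (x of dowel2 in the frame of groove2_stop between -0.077 and -0.072 m and y of dowel2 in the frame of groove2_stop between -0.003 and 0.003 m and z of dowel2 in the frame of groove2_stop between -0.003 and 0.003 m and angle between the x axis of dowel2 and the x axis of board, either way round below 0.05 rad) or (x of dowel2 in the frame of groove3_stop between -0.077 and -0.072 m and y of dowel2 in the frame of groove3_stop between -0.003 and 0.003 m and z of dowel2 in the frame of groove3_stop between -0.003 and 0.003 m and angle between the x axis of dowel2 and the x axis of board, either way round below 0.05 rad)) and ((x of dowel3 in the frame of groove1_stop between -0.077 and -0.072 m and y of dowel3 in the frame of groove1_stop between -0.003 and 0.003 m and z of dowel3 in the frame of groove1_stop between -0.003 and 0.003 m and angle between the x axis of dowel3 and the x axis of board, either way round below 0.05 rad) or (x of dowel3 in the frame of groove2_stop between -0.077 and -0.072 m and y of dowel3 in the frame of groove2_stop between -0.003 and 0.003 m and z of dowel3 in the frame of groove2_stop between -0.003 and 0.003 m and angle between the x axis of dowel3 and the x axis of board, either way round below 0.05 rad) or (x of dowel3 in the frame of groove3_stop between -0.077 and -0.072 m and y of dowel3 in the frame of groove3_stop between -0.003 and 0.003 m and z of dowel3 in the frame of groove3_stop between -0.003 and 0.003 m and angle between the x axis of dowel3 and the x axis of board, either way round below 0.05 rad))), for 0.2 s.
3. the saw guide's leading edge is on the scribed line (x of guide_edge in the frame of line between -0.0025 and 0.0025 m and y of guide_edge in the frame of line between -0.055 and 0.075 m and z of guide_edge in the frame of line between -0.003 and 0.003 m and angle between the x axis of guide and the x axis of board, either way round below 0.05 rad), for 0.2 s.
At the end, for the whole second after the job is handed in: Every offcut is in the scrap tray; every dowel lies in a V-groove (3 mm, 3 degrees), its end within 2 mm of the end stop; the guide lies flat on the bare part of the board, its leading edge within 2.5 mm of the line and parallel to it within 3 degrees; all at rest (all of step 1 and all of step 2 and all of step 3 and linear speed of each of dowel1, dowel2, dowel3, offcut1, offcut2, offcut3, guide below 0.02 m/s); the robot touches nothing.
It fails at once if a bystander is disturbed (moved more than 40 mm) (distance of any of gouge_a, gouge_b, square, block, glue, pencil, ferrule from where it was at the start of the episode above 0.04 m).
Of offcut1, offcut2, offcut3 only 2 to 3 are there at a start; the rules pass over those that are not, and their reading is None.
Of dowel1, dowel2, dowel3 only 2 to 3 are there at a start; the rules pass over those that are not, and their reading is None.
At some moment in a run one of guide may be knocked a few centimetres aside while the robot is not near it.
Once in a run the grip may slacken for a moment while it holds something.
It also fails if it takes over 210 s, if anything falls off the work surface, if the arm or the gripper's body presses on something with over 40 N, if the wrist force passes 120 N, or if a joint passes its speed limit or range.

## Working session

There is one attempt and no reset: what is moved stays moved. The work goes in short steps, Python scripts to look and compute and a shell command to move; the robot and the scene stay as the last step left them, time stands still between calls to the robot, and variables do not carry over. Pictures are saved under pics/ and viewed, and the job is handed in when it is done.

```bash
ls; mkdir -p pics; python3 - <<'E'
from plant import *
import cv2
s=get_state();print(s)
for n in("side","top"):
    d=snapshot(n);cv2.imwrite(f"pics/{n}0.png",cv2.resize(d["color"][:,:,::-1],(800,600),interpolation=cv2.INTER_CUBIC));print(d["intrinsics"],d["extrinsics"])
E
```

```text
pics
{'clock': 0.0, 'q': array([-1.1672249 ,  0.68995032, -0.19454352,  1.56634961,  0.15732534,
        0.90247259, -0.21509582]), 'qd': array([-0.00139487,  0.00051376, -0.00018085,  0.0001163 ,  0.00206675,
        0.00027819,  0.00068816]), 'joint_torque': array([-4.12093514e-04, -5.27574027e+01, -1.26683347e+00, -1.53426844e+01,
       -5.25453652e-02,  6.86321320e-03,  1.82846484e-04]), 'tool_pos': array([0.22568662, 0.58215988, 0.23793029]), 'eef_rot': array([ 1.83771321e-01,  9.82968619e-01, -8.86309828e-04, -9.92273134e-05]), 'contact_force': array([-0.17873059,  0.32323864,  0.77261512]), 'moment': array([0.01641122, 0.01664817, 0.01219873]), 'opening': 0.9992533342478562}
[[378.51662671   0.         259.63229914]
 [  0.         378.51662671 191.98018458]
 [  0.           0.           1.        ]] [[ 0.96786953 -0.25096599 -0.015641   -0.55079992]
 [-0.18594823 -0.67247655 -0.71637877  0.1538849 ]
 [ 0.1692685   0.6962696  -0.69753624  1.13579916]
 [ 0.          0.          0.          1.        ]]
[[496.93434834   0.         256.92833253]
 [  0.         496.93434834 191.7318367 ]
 [  0.           0.           1.        ]] [[-6.15692971e-04 -9.99864862e-01  1.64279696e-02 -1.76004235e-02]
 [-9.81491655e-01 -2.54180569e-03 -1.91488041e-01  5.53460957e-01]
 [ 1.91503920e-01 -1.62418129e-02 -9.81357454e-01  1.23068444e+00]
 [ 0.00000000e+00  0.00000000e+00  0.00000000e+00  1.00000000e+00]]
```

View pics/top0.png

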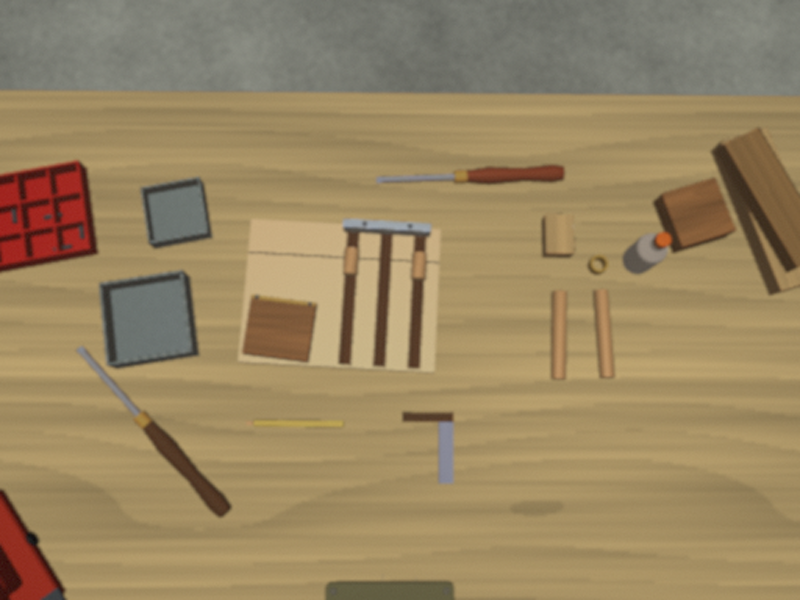

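View pics/side0.png

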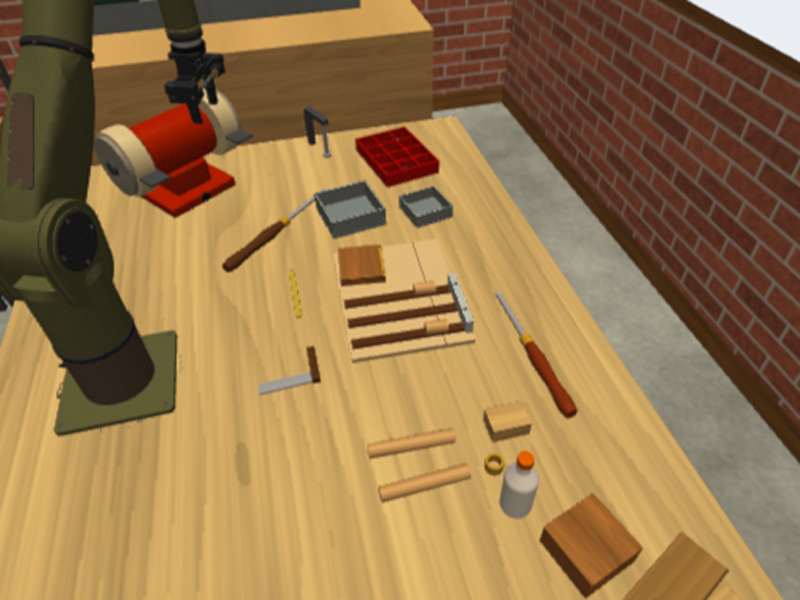

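The top view shows the board at px (340,295), with offcuts at (351,260) and (419,264) in the outer grooves. It also shows the large tray at (150,320), and two dowels at (559,335) and (604,333). The side view agrees. Next I'll measure.

```bash
cat > h.py <<'E'
import numpy as np, cv2
from plant import *
from scipy.spatial.transform import Rotation as R
def cam(n): return snapshot(n)
def w(d,u,v,z):
    K=d["intrinsics"];E=d["extrinsics"]
    r=E[:3,:3].T@np.linalg.solve(K,[u,v,1.]);c=-E[:3,:3].T@E[:3,3]
    return (c+r*(z-c[2])/r[2])[:2]
def px(d,p):
    q=d["intrinsics"]@(d["extrinsics"][:3,:3]@np.array(p)+d["extrinsics"][:3,3]);return q[:2]/q[2]
def crop(d,u0,v0,u1,v1,name,k):
    im=d["color"][v0:v1,u0:u1,::-1]
    cv2.imwrite(f"pics/{name}.png",cv2.resize(im,None,fx=k,fy=k,interpolation=cv2.INTER_CUBIC))
def rel(target,yaw=None):
    """tool-frame shift mm, for target TCP; yaw: desired jaw(y axis) direction world angle deg"""
    s=get_state();Rt=R.from_quat(s["eef_rot"])
    print("tcp",s["tool_pos"].round(4),"t",round(s["clock"],2),"op",round(s["opening"]*88.1,1),"F",s["contact_force"].round(1))
    m=Rt.as_matrix();
    if target is not None: print("tool shift mm",(m.T@(np.array(target)-s["tool_pos"])*1000).round(1))
    a=np.degrees(np.arctan2(m[1,1],m[0,1]));print("jaw yaw",a.round(2),"tilt z",m[:,2].round(4))
    if yaw is not None:
        t=(yaw-a+90)%180-90
        print("turn wz (tool)",-t.round(2) if m[2,2]<0 else t, "corr wx,wy(deg)", np.degrees(np.cross([0,0,1],m.T@[0,0,-1])).round(2))
E
python3 - <<'E'
from h import *
d=cam("top")
crop(d,145,130,290,245,"b0",5.5)
crop(d,335,170,405,250,"d0",7)
crop(d,55,165,135,240,"t0",7)
for o in ["offcut1","dowel1","guide","tray","glue","block","ferrule","gouge_a"]:
    print(o,[(np.round(x["xy"],1).tolist(),round(x["score"],2)) for x in find_in(o,"top")])
E
```

```text
offcut1 [([223.3, 168.4], 0.73), ([268.0, 170.2], 0.65), ([179.3, 210.1], 0.39)]
dowel1 [([357.9, 213.3], 0.73), ([267.7, 170.9], 0.73), ([386.6, 212.4], 0.63), ([280.5, 275.5], 0.25)]
guide [([177.0, 209.1], 0.93)]
tray [([94.2, 206.4], 0.62), ([113.5, 133.5], 0.56), ([227.9, 181.5], 0.35)]
glue [([412.6, 160.0], 0.88), ([282.1, 279.0], 0.26)]
block [([354.7, 149.3], 0.59), ([178.0, 208.5], 0.53)]
ferrule [([384.5, 168.0], 0.42)]
gouge_a [([316.6, 109.7], 0.85)]
```

View pics/b0.png

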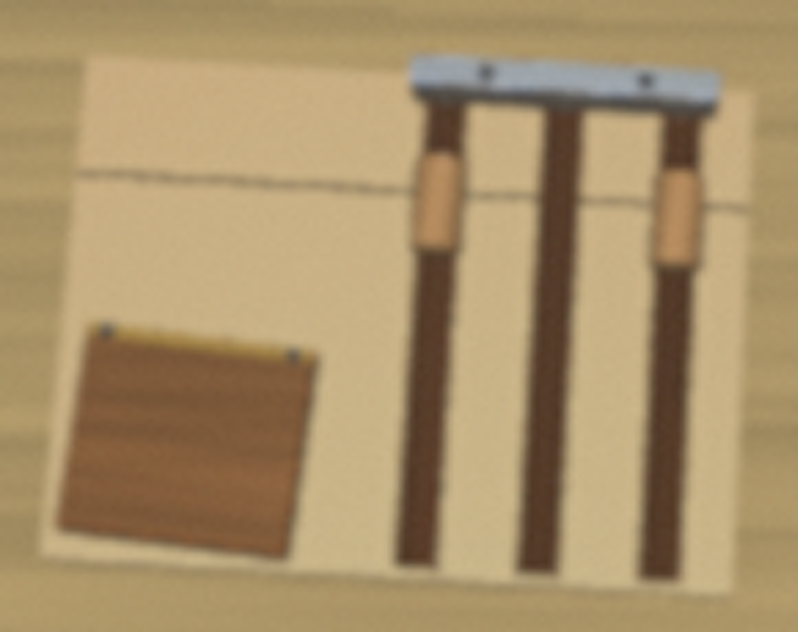

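View pics/d0.png

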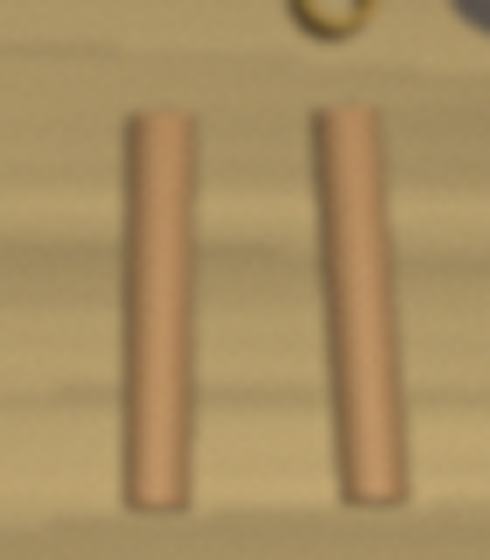

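View pics/t0.png

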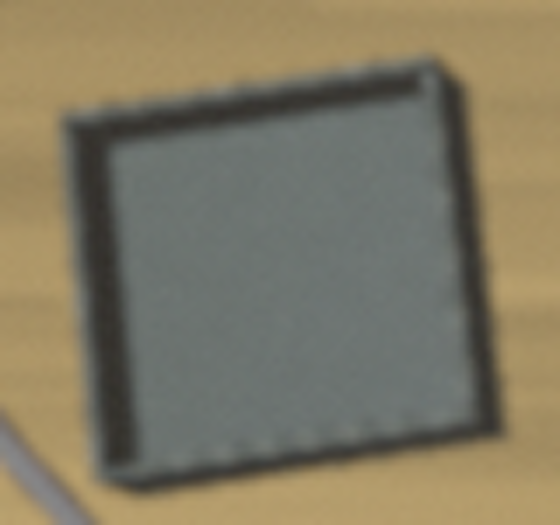

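```bash
cat >> h.py <<'E'
def cw(d,pts,o,k,z): return np.array([w(d,o[0]+(x+.5)/k-.5,o[1]+(y+.5)/k-.5,z) for x,y in pts])
E
python3 - <<'E'
from h import *
d=cam("top")
B=cw(d,[(86,58),(755,92),(733,594),(40,556)],(145,130),5.5,.012)
print("board",B.round(4).tolist(),B.mean(0),[np.linalg.norm(B[i]-B[i-1]).round(4) for i in range(4)])
ex=(B[0]+B[1]-B[2]-B[3]);ey=(B[0]+B[3]-B[1]-B[2]);print(np.degrees(np.arctan2(ex[1],ex[0])),np.degrees(np.arctan2(-ey[0],ey[1])))
L=cw(d,[(78,174),(748,210)],(145,130),5.5,.012);e=L[0]-L[1];print("line",L,np.degrees(np.arctan2(-e[0],e[1])))
G=cw(d,[(434,92),(417,566),(563,95),(538,572),(682,105),(660,578)],(145,130),5.5,.0194)
for i in(0,2,4):
  e=G[i]-G[i+1];print("gr",G[i],G[i+1],np.linalg.norm(e),np.degrees(np.arctan2(e[1],e[0])))
print("off",cw(d,[(437,201),(677,218)],(145,130),5.5,.0279+.006))
D=cw(d,[(161,112),(157,508),(347,107),(375,500)],(335,170),7,.018)
for i in(0,2):
  e=D[i]-D[i+1];print("dow",(D[i]+D[i+1])/2,np.linalg.norm(e),np.degrees(np.arctan2(e[1],e[0])))
T=cw(d,[(65,112),(433,60),(502,433),(100,480)],(55,165),7,.05)
print("tray",T,T.mean(0),[np.linalg.norm(T[i]-T[i-1]).round(4) for i in range(4)])
U=cw(d,[(90,325),(318,355),(288,557),(57,528)],(145,130),5.5,.034)
e=U[0]+U[1]-U[2]-U[3];print("guide",U,U.mean(0),[np.linalg.norm(U[i]-U[i-1]).round(4) for i in range(4)],np.degrees(np.arctan2(e[1],e[0])))
E
```

```text
board [[0.7037, 0.2448], [0.6877, -0.0857], [0.4391, -0.0726], [0.4569, 0.2577]] [0.57184496 0.08605187] [np.float64(0.2471), np.float64(0.3309), np.float64(0.2489), np.float64(0.3308)]
-2.9912601965011363 -2.9291314076495514
line [[ 0.64462256  0.24658726]
 [ 0.62761367 -0.08162787]] -2.9665497436366817
gr [0.6848443  0.07255588] [0.45151252 0.07775506] 0.2333896981891562 -1.2764730481052309
gr [0.68358021 0.00924156] [0.44872633 0.02034727] 0.23511632195886537 -2.707372296159352
gr [ 0.67872919 -0.04921169] [ 0.44593897 -0.03757081] 0.23308109840866964 -2.8627412338765783
off [[ 0.62617505  0.06967524]
 [ 0.61814903 -0.04591978]]
dow [ 0.50236227 -0.28299063] 0.15127287437354556 -2.8314658378720017
dow [ 0.50497004 -0.35968423] 0.15020832723193164 1.1566228278826778
tray [[0.58230399 0.48229694]
 [0.60245797 0.34800085]
 [0.46332013 0.31560062]
 [0.44600986 0.4597062 ]] [0.52352299 0.40140115] [np.float64(0.1382), np.float64(0.1358), np.float64(0.1429), np.float64(0.1451)]
guide [[0.56479824 0.23403736]
 [0.55052735 0.12533858]
 [0.45404882 0.13742321]
 [0.46756997 0.24595477]] [0.50923609 0.18568848] [np.float64(0.098), np.float64(0.1096), np.float64(0.0972), np.float64(0.1094)] -7.063466096169824
```

```bash
python3 -c "
from h import *
rel([.626,.0693,.15],87.05)"
```

```text
tcp [0.2259 0.5828 0.2387] t 0.6 op 87.9 F [ 0.3 -0.2  0.2]
tool shift mm [-558.6 -334.1   88.7]
jaw yaw 68.81 tilt z [ 0.  0. -1.]
turn wz (tool) -18.24 corr wx,wy(deg) [ 0.  0. -0.]
```

```bash
python3 -m creep '[-35,-21,0,0,0,0,-35,-21,0,0,0,0,-35,-21,0,0,0,0,-35,-21,0,0,0,0,-35,-21,0,0,0,0]' 44 20; python3 -m creep '[-35,-21,0,0,0,0,-35,-21,0,0,0,0,-35,-21,0,0,0,0,-35,-21,0,0,0,0,-35,-21,0,0,0,0]'; python3 -c "
from h import *
rel([.626,.0693,.15],87.05)"
```

```text
clock: 1.02
tool_pos: [0.3451, 0.4286, 0.2373]
eef_rot: [0.173, 0.985, 0.005, -0.004]
contact_force: [0.7, -0.0, -0.5]
opening: 0.645
clock: 1.43
tool_pos: [0.4764, 0.2659, 0.2358]
eef_rot: [0.172, 0.985, 0.006, -0.003]
contact_force: [1.8, 0.1, -0.6]
opening: 0.501
tcp [0.4764 0.2659 0.2358] t 1.43 op 44.2 F [ 1.8  0.1 -0.6]
tool shift mm [-208.1 -135.1   82.7]
jaw yaw 70.17 tilt z [-0.0038  0.0132 -0.9999]
turn wz (tool) -16.88 corr wx,wy(deg) [ 0.64 -0.46  0.  ]
```

```bash
python3 -m creep '[-30,-19,0,0,0,-5,-30,-16,0,0,0,-5,-30,-13,0,0,0,-5,-30,-10,0,0,0,0,-30,-8,0,0,0,0]'; python3 -c "
from h import *
rel([.626,.0693,.10],87.05)"
```

```text
clock: 1.85
tool_pos: [0.6146, 0.1597, 0.235]
eef_rot: [0.04, 0.999, 0.004, -0.002]
contact_force: [0.4, 1.1, -0.4]
opening: 0.496
tcp [0.6146 0.1597 0.235 ] t 1.85 op 43.7 F [ 0.4  1.1 -0.4]
tool shift mm [-19.2 -90.2 134.3]
jaw yaw 85.41 tilt z [-0.0038  0.0077 -1.    ]
turn wz (tool) -1.64 corr wx,wy(deg) [ 0.42 -0.25  0.  ]
```

```bash
python3 -m creep '[-5,-23,30,0.4,-0.2,-1.6,-5,-23,30,0,0,0,-5,-23,30,0,0,0,-4,-20,30,0,0,0,0,0,0,0,0,0]'; python3 -c "
from h import *
rel([.626,.0693,.017],87.05)"
```

```text
clock: 2.27
tool_pos: [0.6415, 0.0616, 0.1128]
eef_rot: [0.031, 0.999, 0.001, 0.008]
contact_force: [-0.6, -1.7, -0.9]
opening: 0.501
tcp [0.6415 0.0616 0.1128] t 2.27 op 44.2 F [-0.6 -1.7 -0.9]
tool shift mm [17.5  6.5 95.5]
jaw yaw 86.48 tilt z [ 0.0165  0.0022 -0.9999]
turn wz (tool) -0.57 corr wx,wy(deg) [ 0.18  0.94 -0.  ]
```

```bash
python3 -m creep '[12,6,20,0.2,0.9,-0.5,3,0,20,0,0,0,0,0,10,0,0,0,0,0,0,0,0,0]'; python3 -c "
from h import *
rel([.626,.0693,.017],87.05)
d=cam('top');crop(d,145,130,290,245,'b1',5.5)"
```

```text
clock: 2.6
tool_pos: [0.6288, 0.0694, 0.0629]
eef_rot: [0.028, 1.0, 0.001, 0.001]
contact_force: [-0.4, -0.0, 0.3]
opening: 0.498
tcp [0.6288 0.0694 0.0629] t 2.6 op 43.9 F [-0.4 -0.   0.3]
tool shift mm [ 2.9 -0.3 45.9]
jaw yaw 86.78 tilt z [ 0.0028  0.0013 -1.    ]
turn wz (tool) -0.27 corr wx,wy(deg) [ 0.08  0.16 -0.  ]
```

View pics/b1.png

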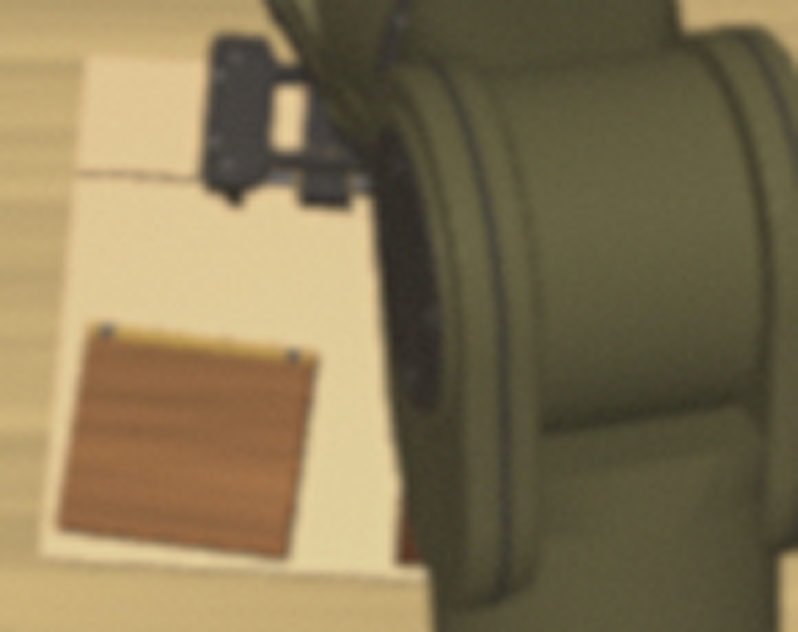

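The arm hides the offcut in the top view, but the measured position is consistent with the groove. I'll descend.

```bash
python3 -m creep '[3,0,16,0,0,-0.3,0,0,16,0,0,0,0,0,11,0,0,0,0,0,2,0,0,0,0,0,0,0,0,0]' - 20; python3 -m creep '[0,0,0,0,0,0,0,0,0,0,0,0,0,0,0,0,0,0,0,0,0,0,0,0,0,0,0,0,0,0]' 10 20; python3 -m creep '[0,0,0,0,0,0,0,0,0,0,0,0,0,0,0,0,0,0]'
```

```text
clock: 3.07
tool_pos: [0.6338, 0.0749, 0.0258]
eef_rot: [0.024, 1.0, 0.003, 0.009]
contact_force: [0.5, 0.9, 0.1]
opening: 0.498
clock: 3.48
tool_pos: [0.6363, 0.0726, 0.0299]
eef_rot: [0.025, 1.0, 0.002, 0.012]
contact_force: [-0.0, -0.2, 0.4]
opening: 0.287
clock: 3.73
tool_pos: [0.6368, 0.0745, 0.0305]
eef_rot: [0.025, 1.0, 0.004, 0.013]
contact_force: [0.6, 0.2, -0.4]
opening: 0.289
```

```bash
python3 -c "
from h import *
rel([.626,.0693,.017],87.05)
d=cam('side');crop(d,190,120,330,240,'s1',5.5)"
```

```text
tcp [0.6368 0.0745 0.0305] t 3.73 op 25.5 F [ 0.6  0.2 -0.4]
tool shift mm [10.8 -5.9 13.1]
jaw yaw 87.16 tilt z [ 0.0256  0.0066 -0.9997]
turn wz (tool) 0.11 corr wx,wy(deg) [ 0.45  1.45 -0.  ]
```

View pics/s1.png

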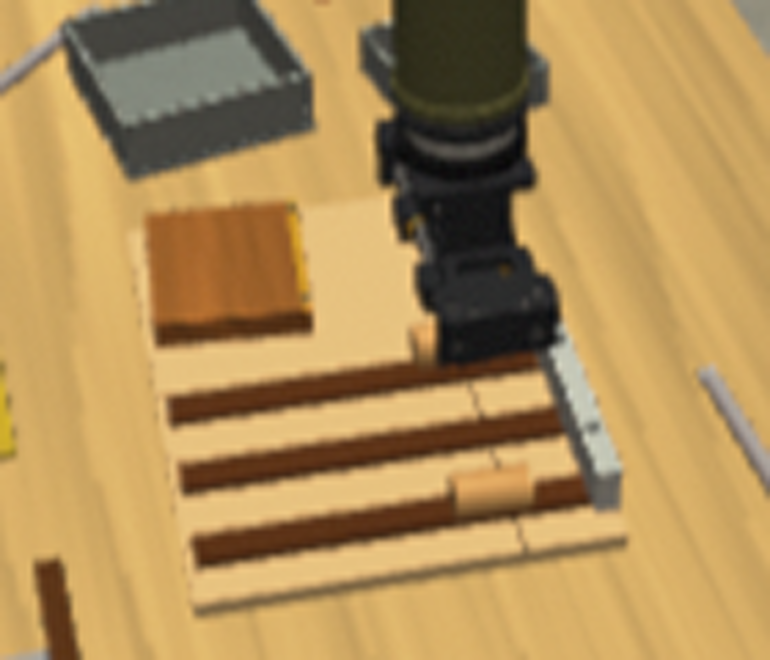

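The grip is too high: the tips are above the dowel axis, so they ride up. I'll reopen, correct and go lower.

```bash
python3 -m creep '[0,0,0,0,0,0,0,0,0,0,0,0,0,0,0,0,0,0,6,-3,0,0.4,1.4,0,4,-2,0,0,0,0]' 44; python3 -m creep '[0,0,0,0,0,0,0,0,0,0,0,0,0,0,0,0,0,0]';python3 -c "
from h import *
rel([.626,.0693,.017],87.05)"
```

```text
clock: 4.2
tool_pos: [0.6268, 0.0712, 0.0301]
eef_rot: [0.024, 1.0, 0.001, 0.0]
contact_force: [0.0, -0.2, 0.7]
opening: 0.499
clock: 4.45
tool_pos: [0.6259, 0.0707, 0.0299]
eef_rot: [0.024, 1.0, 0.001, 0.0]
contact_force: [-0.2, 0.2, 0.0]
opening: 0.493
tcp [0.6259 0.0707 0.0299] t 4.45 op 43.4 F [-0.2  0.2  0. ]
tool shift mm [-0.2 -1.4 12.9]
jaw yaw 87.2 tilt z [ 8.0e-04  1.8e-03 -1.0e+00]
turn wz (tool) 0.15 corr wx,wy(deg) [ 0.11  0.04 -0.  ]
```

```bash
python3 -m creep '[0,-1.4,7,0,0,0,0,0,6,0,0,0,0,0,0,0,0,0,0,0,0,0,0,0]' ;python3 -c "
from h import *
rel([.626,.0693,.017],87.05)"
```

```text
clock: 4.78
tool_pos: [0.626, 0.0693, 0.0155]
eef_rot: [0.024, 1.0, 0.001, 0.001]
contact_force: [0.8, 0.6, -0.0]
opening: 0.497
tcp [0.626  0.0693 0.0155] t 4.78 op 43.8 F [ 0.8  0.6 -0. ]
tool shift mm [ 0.  -0.  -1.5]
jaw yaw 87.2 tilt z [ 0.0017  0.002  -1.    ]
turn wz (tool) 0.15 corr wx,wy(deg) [ 0.12  0.09 -0.  ]
```

```bash
python3 -m creep '[0,0,0,0,0,0,0,0,0,0,0,0,0,0,0,0,0,0,0,0,0,0,0,0,0,0,0,0,0,0]' 10 25; python3 -m creep '[0,0,0,0,0,0,0,0,0,0,0,0,0,0,-15,0,0,0,0,0,-30,0,0,0,0,0,-30,0,0,0]'; python3 -m creep '[0,0,-35,0,0,0,0,0,-10,0,0,0,0,0,0,0,0,0]';python3 -c "
from h import *
rel([.5235,.4015,.10],87.05)
d=cam('side');crop(d,190,60,330,240,'s2',4)"
```

```text
clock: 5.2
tool_pos: [0.626, 0.0675, 0.0153]
eef_rot: [0.025, 1.0, -0.0, 0.001]
contact_force: [1.4, 1.3, -0.3]
opening: 0.29
clock: 5.62
tool_pos: [0.6214, 0.0683, 0.088]
eef_rot: [0.024, 1.0, -0.001, -0.005]
contact_force: [0.1, -0.0, 0.0]
opening: 0.286
clock: 5.87
tool_pos: [0.6248, 0.07, 0.1434]
eef_rot: [0.023, 1.0, 0.001, -0.0]
contact_force: [0.7, -0.1, 0.2]
opening: 0.285
tcp [0.6248 0.07   0.1434] t 5.87 op 25.1 F [ 0.7 -0.1  0.2]
tool shift mm [116.7 326.3  44.1]
jaw yaw 87.32 tilt z [-7.0e-04  2.1e-03 -1.0e+00]
turn wz (tool) 0.27 corr wx,wy(deg) [ 0.12 -0.05  0.  ]
```

View pics/s2.png

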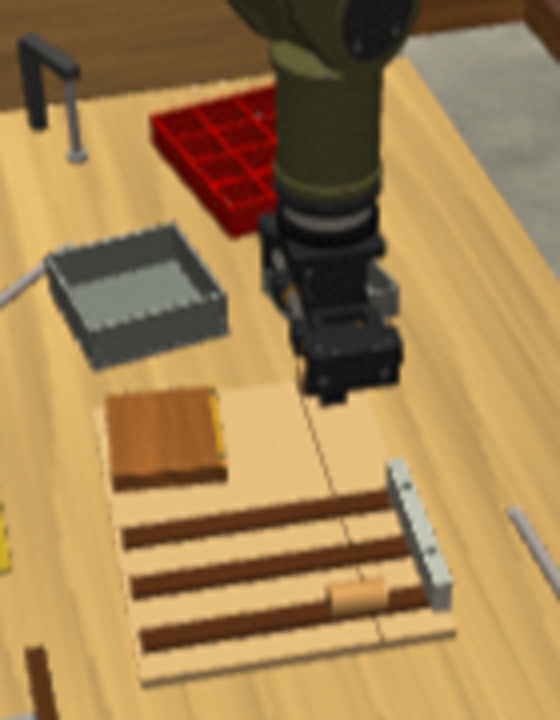

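```bash
python3 -m creep '[8,25,0,0,0,0,12,37,0,0,0,0,12,37,0,0,0,0,12,37,0,0,0,0,12,37,0,0,0,0]'; python3 -m creep '[12,37,0,0,0,0,12,37,0,0,0,0,12,37,0,0,0,0,8,22,0,0,0,0,0,0,0,0,0,0]';python3 -c "
from h import *
rel([.5235,.42,.035],87.05)"
```

```text
clock: 6.33
tool_pos: [0.579, 0.2338, 0.1365]
eef_rot: [0.035, 0.999, -0.006, -0.002]
contact_force: [0.6, -0.0, 0.1]
opening: 0.288
clock: 6.75
tool_pos: [0.5316, 0.3852, 0.1267]
eef_rot: [0.028, 1.0, -0.006, -0.009]
contact_force: [-0.6, 0.2, 0.7]
opening: 0.288
tcp [0.5316 0.3852 0.1267] t 6.75 op 25.3 F [-0.6  0.2  0.7]
tool shift mm [ 8.5 35.5 91.4]
jaw yaw 86.76 tilt z [-0.0178 -0.0119 -0.9998]
turn wz (tool) -0.29 corr wx,wy(deg) [-0.74 -0.98  0.  ]
```

```bash
python3 -m creep '[8,30,0,-0.7,-1,-0.3,0,5,25,0,0,0,0,0,30,0,0,0,0,0,25,0,0,0,0,0,0,0,0,0]';python3 -c "
from h import *
rel([.5235,.42,.035],87.05)"
```

```text
clock: 7.17
tool_pos: [0.5223, 0.4208, 0.0383]
eef_rot: [0.023, 1.0, -0.003, -0.001]
contact_force: [-0.4, 0.1, -0.6]
opening: 0.291
tcp [0.5223 0.4208 0.0383] t 7.17 op 25.6 F [-0.4  0.1 -0.6]
tool shift mm [-1.3 -0.7  3.3]
jaw yaw 87.35 tilt z [-0.003  -0.0056 -1.    ]
turn wz (tool) 0.3 corr wx,wy(deg) [-0.33 -0.15  0.  ]
```

```bash
python3 -m creep '[0,0,12,0,0,0,0,0,0,0,0,0,0,0,0,0,0,0]'; python3 -m creep '[0,0,0,0,0,0,0,0,0,0,0,0,0,0,0,0,0,0,0,0,-20,0,0,0,0,0,-35,0,0,0]' 44;  python3 -m creep '[0,0,-35,0,0,0,0,0,-15,0,0,0,0,0,0,0,0,0]';python3 -c "
from h import *
rel([.618,-.0464,.10],87.05)
d=cam('side');crop(d,190,60,330,240,'s3',4)
"
```

```text
clock: 7.42
tool_pos: [0.5222, 0.4175, 0.0238]
eef_rot: [0.024, 1.0, -0.005, -0.003]
contact_force: [0.1, 0.1, 1.0]
opening: 0.286
clock: 7.83
tool_pos: [0.5218, 0.4144, 0.0778]
eef_rot: [0.025, 1.0, -0.008, -0.005]
contact_force: [-0.3, 1.2, 0.5]
opening: 0.501
clock: 8.08
tool_pos: [0.5257, 0.4181, 0.1386]
eef_rot: [0.026, 1.0, -0.003, 0.0]
contact_force: [0.8, -0.4, 0.2]
opening: 0.5
tcp [0.5257 0.4181 0.1386] t 8.08 op 44.1 F [ 0.8 -0.4  0.2]
tool shift mm [-115.8 -458.9   41.6]
jaw yaw 87.08 tilt z [ 1.0e-04 -6.4e-03 -1.0e+00]
turn wz (tool) 0.03 corr wx,wy(deg) [-0.37  0.03  0.  ]
```

View pics/s3.png

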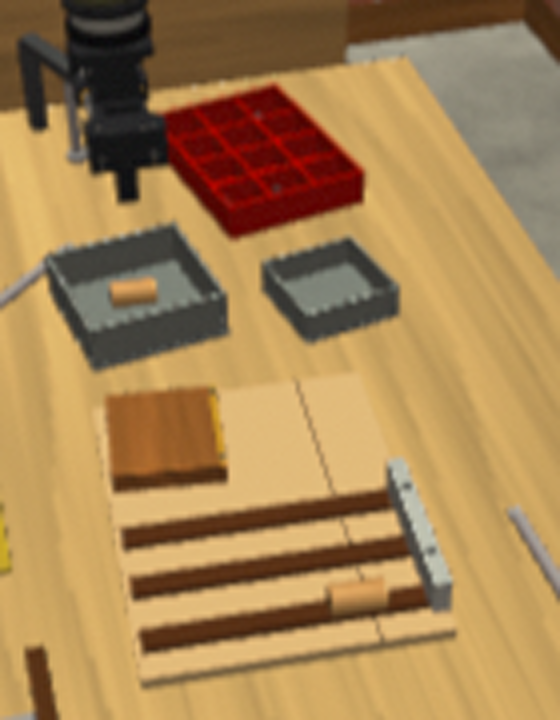

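The first offcut lies in the big tray. It is near crop px (135,292). The second is still in groove 1.

```bash
python3 -m creep '[-6,-25,0,-0.3,0,0,-10,-39,0,0,0,0,-10,-39,0,0,0,0,-10,-39,0,0,0,0,-10,-39,0,0,0,0]'; python3 -m creep '[-10,-39,0,0,0,0,-10,-39,0,0,0,0,-10,-39,0,0,0,0,-10,-39,0,0,0,0,-10,-39,0,0,0,0]';python3 -m creep '[-10,-37,0,0,0,0,-7,-25,0,0,0,0,0,0,0,0,0,0]';python3 -c "
from h import *
rel([.618,-.0464,.06],87.05)"
```

```text
clock: 8.55
tool_pos: [0.5572, 0.2442, 0.1331]
eef_rot: [0.015, 1.0, 0.006, -0.002]
contact_force: [1.1, 0.1, 0.3]
opening: 0.5
clock: 8.97
tool_pos: [0.5978, 0.0394, 0.1245]
eef_rot: [0.014, 1.0, 0.004, -0.007]
contact_force: [0.3, 0.4, 0.2]
opening: 0.497
clock: 9.22
tool_pos: [0.6117, -0.0407, 0.1189]
eef_rot: [0.021, 1.0, -0.0, -0.01]
contact_force: [-0.1, -0.1, -0.1]
opening: 0.497
tcp [ 0.6117 -0.0407  0.1189] t 9.22 op 43.8 F [-0.1 -0.1 -0.1]
tool shift mm [-7.7 -5.3 58.7]
jaw yaw 87.59 tilt z [-0.0198  0.     -0.9998]
turn wz (tool) 0.54 corr wx,wy(deg) [-0.05 -1.13  0.  ]
```

```bash
python3 -m creep '[-6,-5,25,0,-1.1,0.5,0,0,20,0,0,0,0,0,12,0,0,0,0,0,0,0,0,0,0,0,0,0,0,0]';python3 -c "
from h import *
rel([.618,-.0464,.016],87.05)"
```

```text
clock: 9.63
tool_pos: [0.6143, -0.0492, 0.0548]
eef_rot: [0.029, 1.0, -0.0, -0.003]
contact_force: [-0.7, -0.3, 0.6]
opening: 0.5
tcp [ 0.6143 -0.0492  0.0548] t 9.63 op 44.1 F [-0.7 -0.3  0.6]
tool shift mm [-3.7  3.  38.8]
jaw yaw 86.71 tilt z [-5.2e-03 -4.0e-04 -1.0e+00]
turn wz (tool) -0.34 corr wx,wy(deg) [-0.04 -0.3   0.  ]
```

```bash
python3 -m creep '[-3.7,3,10,0,-0.3,-0.3,0,0,10,0,0,0,0,0,10,0,0,0,0,0,7,0,0,0,0,0,0,0,0,0]';python3 -c "
from h import *
rel([.618,-.0464,.016],87.05)"
```

```text
clock: 10.05
tool_pos: [0.6193, -0.0429, 0.0154]
eef_rot: [0.024, 1.0, 0.001, 0.001]
contact_force: [0.3, -0.1, 0.1]
opening: 0.494
tcp [ 0.6193 -0.0429  0.0154] t 10.05 op 43.5 F [ 0.3 -0.1  0.1]
tool shift mm [ 1.1 -3.6 -0.6]
jaw yaw 87.23 tilt z [ 0.0025  0.0015 -1.    ]
turn wz (tool) 0.18 corr wx,wy(deg) [ 0.09  0.14 -0.  ]
```

```bash
python3 -m creep '[0,-3,0,0,0,0,0,0,0,0,0,0]'; python3 -m creep '[0,0,0,0,0,0,0,0,0,0,0,0,0,0,0,0,0,0,0,0,0,0,0,0,0,0,0,0,0,0]' 10 25; python3 -m creep '[0,0,0,0,0,0,0,0,0,0,0,0,0,0,-15,0,0,0,0,0,-30,0,0,0,0,0,-30,0,0,0]'; python3 -m creep '[0,0,-35,0,0,0,0,0,-10,0,0,0,0,0,0,0,0,0]';python3 -c "
from h import *
rel([.5235,.37,.10],87.05)"
```

```text
clock: 10.22
tool_pos: [0.6189, -0.0457, 0.0148]
eef_rot: [0.024, 1.0, 0.001, 0.001]
contact_force: [0.3, -0.3, -0.6]
opening: 0.5
clock: 10.63
tool_pos: [0.6198, -0.0487, 0.0166]
eef_rot: [0.025, 1.0, -0.001, 0.002]
contact_force: [0.4, 0.8, -0.6]
opening: 0.287
clock: 11.05
tool_pos: [0.615, -0.0465, 0.0875]
eef_rot: [0.024, 1.0, 0.0, -0.004]
contact_force: [0.5, 1.1, -0.4]
opening: 0.284
clock: 11.3
tool_pos: [0.6179, -0.0448, 0.1394]
eef_rot: [0.023, 1.0, 0.001, -0.0]
contact_force: [1.0, 0.0, -0.8]
opening: 0.286
tcp [ 0.6179 -0.0448  0.1394] t 11.3 op 25.2 F [ 1.   0.  -0.8]
tool shift mm [113.5 409.9  40.6]
jaw yaw 87.34 tilt z [-5.0e-04  2.8e-03 -1.0e+00]
turn wz (tool) 0.29 corr wx,wy(deg) [ 0.16 -0.03  0.  ]
```

```bash
python3 -m creep '[8,25,0,0,0,0,10,38,0,0,0,0,10,38,0,0,0,0,10,38,0,0,0,0,10,38,0,0,0,0]'; python3 -m creep '[10,38,0,0,0,0,10,38,0,0,0,0,10,38,0,0,0,0,10,38,0,0,0,0,10,35,0,0,0,0]';python3 -m creep '[8,28,0,0,0,0,0,0,0,0,0,0,0,0,0,0,0,0]';python3 -c "
from h import *
rel([.5235,.373,.04],87.05)"
```

```text
clock: 11.72
tool_pos: [0.58, 0.1245, 0.1343]
eef_rot: [0.035, 0.999, -0.004, -0.0]
contact_force: [0.3, 0.2, 0.3]
opening: 0.288
clock: 12.13
tool_pos: [0.5361, 0.3226, 0.1248]
eef_rot: [0.034, 0.999, -0.007, -0.005]
contact_force: [1.1, 0.8, -0.5]
opening: 0.288
clock: 12.38
tool_pos: [0.5213, 0.3653, 0.1198]
eef_rot: [0.026, 1.0, -0.004, -0.008]
contact_force: [-0.3, -0.7, -0.2]
opening: 0.283
tcp [0.5213 0.3653 0.1198] t 12.38 op 25.0 F [-0.3 -0.7 -0.2]
tool shift mm [-3.1  8.5 79.7]
jaw yaw 87.03 tilt z [-0.0169 -0.0068 -0.9998]
turn wz (tool) -0.02 corr wx,wy(deg) [-0.44 -0.95  0.  ]
```

```bash
python3 -m creep '[-2,8,15,-0.4,-0.9,0,0,0,25,0,0,0,0,0,22,0,0,0,0,0,10,0,0,0,0,0,0,0,0,0]';python3 -m creep '[0,0,0,0,0,0,0,0,0,0,0,0]'; python3 -c "
from h import *
rel([.5235,.373,.04],87.05)"
```

```text
clock: 12.8
tool_pos: [0.5235, 0.3686, 0.0415]
eef_rot: [0.027, 1.0, -0.003, -0.001]
contact_force: [0.3, -0.3, -0.4]
opening: 0.291
clock: 12.97
tool_pos: [0.5239, 0.3662, 0.0408]
eef_rot: [0.028, 1.0, -0.004, -0.002]
contact_force: [-0.7, 1.6, -1.4]
opening: 0.287
tcp [0.5239 0.3662 0.0408] t 12.97 op 25.2 F [-0.7  1.6 -1.4]
tool shift mm [0.8 6.8 0.8]
jaw yaw 86.79 tilt z [-0.0035 -0.0075 -1.    ]
turn wz (tool) -0.26 corr wx,wy(deg) [-0.44 -0.18  0.  ]
```

```bash
python3 -m creep '[0,7,0,-0.3,0,0,0,3,0,0,0,0,0,0,0,0,0,0]';python3 -m creep '[0,0,0,0,0,0,0,0,0,0,0,0,0,0,0,0,0,0,0,0,-20,0,0,0,0,0,-35,0,0,0]' 36;  python3 -m creep '[0,0,-35,0,0,0,0,0,-15,0,0,0,0,0,0,0,0,0]' 44;python3 -c "
from h import *
rel([.5024,-.283,.10],87.17)
d=cam('side');crop(d,190,60,330,240,'s4',4)
d=cam('top');crop(d,55,165,135,240,'t4',7)
"
```

```text
clock: 13.22
tool_pos: [0.5265, 0.3769, 0.0435]
eef_rot: [0.029, 1.0, 0.0, 0.0]
contact_force: [0.4, 0.3, -0.1]
opening: 0.287
clock: 13.63
tool_pos: [0.5239, 0.375, 0.0955]
eef_rot: [0.028, 1.0, -0.003, -0.003]
contact_force: [0.0, 0.3, 0.0]
opening: 0.41
clock: 13.88
tool_pos: [0.5261, 0.377, 0.1532]
eef_rot: [0.029, 1.0, -0.0, -0.0]
contact_force: [1.0, 0.1, -0.7]
opening: 0.499
tcp [0.5261 0.377  0.1532] t 13.88 op 43.9 F [ 1.   0.1 -0.7]
tool shift mm [ -14.  -660.2   53.5]
jaw yaw 86.73 tilt z [-4.e-04 -4.e-04 -1.e+00]
turn wz (tool) -0.44 corr wx,wy(deg) [-0.03 -0.02  0.  ]
```

View pics/s4.png

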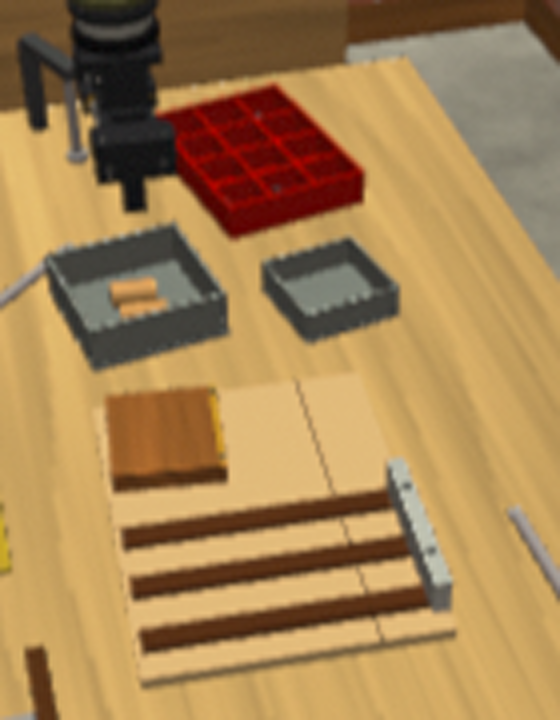

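View pics/t4.png

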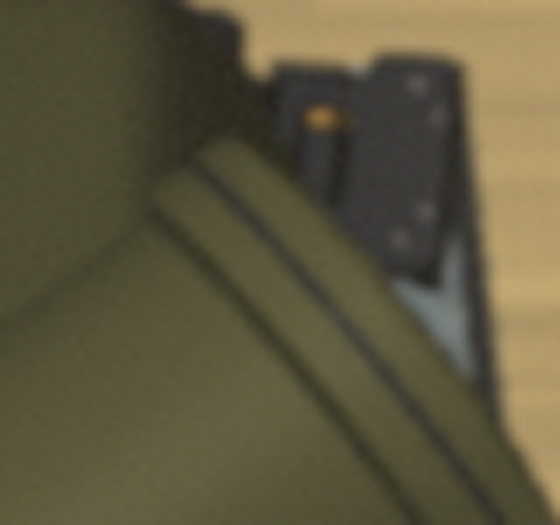

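```bash
python3 -c "
from h import *
d=cam('top')
print(w(d,404,168,0.02),w(d,424,154,.13), w(d,418,200,0),w(d,354.7,149.3,.035),w(d,383,168,.01))
crop(d,320,90,480,250,'g',4)"; python3 -m creep '[-0,-25,0,0,0,-0.4,0,-40,0,0,0,0,0,-40,0,0,0,0,0,-40,0,0,0,0,0,-40,0,0,0,0]'; python3 -m creep '[-0,-40,0,0,0,0,0,-40,0,0,0,0,0,-40,0,0,0,0,0,-40,0,0,0,0,0,-40,0,0,0,0]';python3 -c "
from h import *
rel([.5024,-.283,.10],87.17)"
```

```text
[ 0.62615479 -0.41361213] [ 0.6349329  -0.43001188] [ 0.5423228  -0.45294586] [ 0.67348525 -0.27912448] [ 0.62842191 -0.35961845]
clock: 14.45
tool_pos: [0.5083, 0.1962, 0.1401]
eef_rot: [0.015, 1.0, 0.0, -0.009]
contact_force: [1.5, -1.4, 0.1]
opening: 0.501
clock: 14.87
tool_pos: [0.494, -0.0116, 0.132]
eef_rot: [0.013, 1.0, -0.001, -0.018]
contact_force: [1.0, -0.7, 0.2]
opening: 0.501
tcp [ 0.494  -0.0116  0.132 ] t 14.87 op 44.2 F [ 1.  -0.7  0.2]
tool shift mm [ -16.8 -271.    32.3]
jaw yaw 88.46 tilt z [-0.0352 -0.0019 -0.9994]
turn wz (tool) 1.29 corr wx,wy(deg) [-0.17 -2.01  0.  ]
```

View pics/g.png

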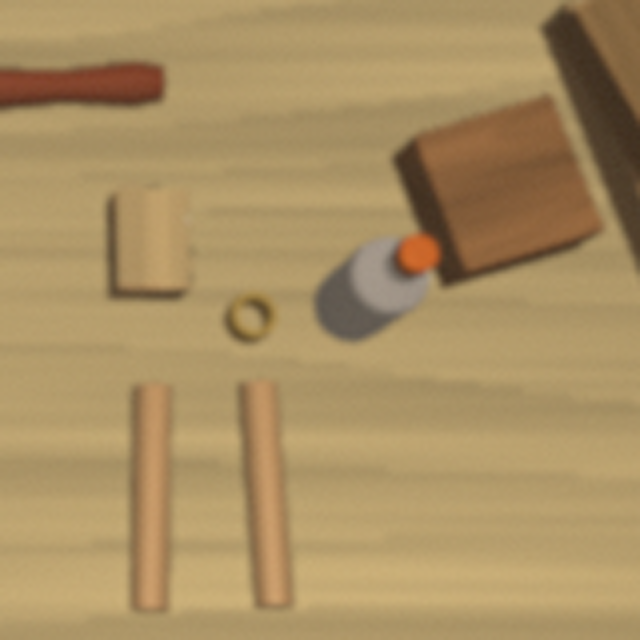

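```bash
python3 -m creep '[-3,-40,0,0,-1,0.6,-3,-40,0,0,-1,0.6,-3,-40,0,0,-0.6,0,-3,-40,0,0,0,0,-3,-40,0,0,0,0]'; python3 -m creep '[-3,-30,0,0,0,0,-2,-22,0,0,0,0,0,0,0,0,0,0]';python3 -c "
from h import *
rel([.5024,-.283,.05],87.17)"
```

```text
clock: 15.28
tool_pos: [0.4921, -0.2194, 0.1237]
eef_rot: [0.023, 1.0, 0.0, -0.003]
contact_force: [0.9, 0.1, -0.8]
opening: 0.5
clock: 15.53
tool_pos: [0.4875, -0.2856, 0.1173]
eef_rot: [0.031, 0.999, -0.001, -0.008]
contact_force: [-0.6, -0.8, -0.3]
opening: 0.5
tcp [ 0.4875 -0.2856  0.1173] t 15.53 op 44.1 F [-0.6 -0.8 -0.3]
tool shift mm [-15.8   3.7  67. ]
jaw yaw 86.41 tilt z [-0.0166 -0.0013 -0.9999]
turn wz (tool) -0.76 corr wx,wy(deg) [-0.13 -0.94  0.  ]
```

```bash
python3 -m creep '[-14,5,20,-0.1,-0.9,-0.8,0,3,25,0,0,0,0,0,18,0,0,0,0,0,0,0,0,0,0,0,0,0,0,0]';python3 -c "
from h import *
rel([.5024,-.283,.004],87.17)"
```

```text
clock: 15.95
tool_pos: [0.4967, -0.2771, 0.0448]
eef_rot: [0.026, 1.0, 0.003, -0.005]
contact_force: [0.8, 0.5, 0.2]
opening: 0.501
tcp [ 0.4967 -0.2771  0.0448] t 15.95 op 44.2 F [0.8 0.5 0.2]
tool shift mm [-6.5 -5.8 40.7]
jaw yaw 86.98 tilt z [-0.0103  0.0064 -0.9999]
turn wz (tool) -0.19 corr wx,wy(deg) [ 0.33 -0.61  0.  ]
```

```bash
python3 -m creep '[-6,-5,10,0.3,-0.6,-0.2,0,0,10,0,0,0,0,0,8,0,0,0,0,0,0,0,0,0,0,0,0,0,0,0]';python3 -c "
from h import *
rel([.5024,-.283,.004],87.17)
d=cam('side');crop(d,200,180,340,340,'s5',4)"
```

```text
clock: 16.37
tool_pos: [0.5034, -0.2811, 0.015]
eef_rot: [0.023, 1.0, 0.001, 0.001]
contact_force: [0.4, -0.9, 1.3]
opening: 0.498
tcp [ 0.5034 -0.2811  0.015 ] t 16.37 op 43.9 F [ 0.4 -0.9  1.3]
tool shift mm [ 1. -2. 11.]
jaw yaw 87.33 tilt z [ 0.0015  0.0011 -1.    ]
turn wz (tool) 0.16 corr wx,wy(deg) [ 0.07  0.08 -0.  ]
```

View pics/s5.png

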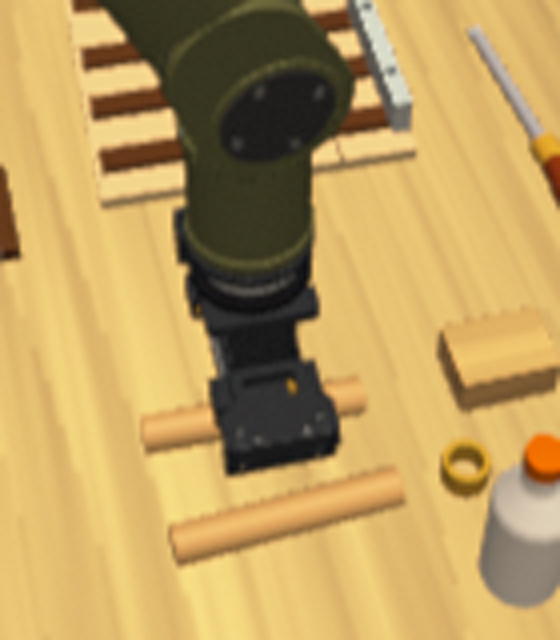

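```bash
python3 -m creep '[0,-2,5,0,0,0,0,0,4,0,0,0,0,0,0,0,0,0,0,0,0,0,0,0]';python3 -m creep '[0,0,0,0,0,0,0,0,0,0,0,0,0,0,0,0,0,0,0,0,0,0,0,0,0,0,0,0,0,0]' 10 35; python3 -m creep '[0,0,0,0,0,0,0,0,0,0,0,0,0,0,-15,0,0,0,0,0,-30,0,0,0,0,0,-30,0,0,0]'; python3 -m creep '[0,0,-25,0,0,0,0,0,0,0,0,0,0,0,0,0,0,0]';python3 -c "
from h import *
rel(None,87.05)"
```

```text
clock: 16.75
tool_pos: [0.5041, -0.2838, 0.0065]
eef_rot: [0.024, 1.0, 0.0, 0.002]
contact_force: [-0.6, -0.4, 0.6]
opening: 0.498
clock: 17.17
tool_pos: [0.5042, -0.2841, 0.0069]
eef_rot: [0.024, 1.0, -0.0, 0.002]
contact_force: [-0.5, -0.7, -0.1]
opening: 0.286
clock: 17.58
tool_pos: [0.4999, -0.2819, 0.0782]
eef_rot: [0.023, 1.0, 0.002, -0.004]
contact_force: [-0.0, 0.7, -0.2]
opening: 0.288
clock: 17.83
tool_pos: [0.5024, -0.283, 0.1093]
eef_rot: [0.023, 1.0, 0.001, -0.0]
contact_force: [-0.5, 0.5, -0.8]
opening: 0.287
tcp [ 0.5024 -0.283   0.1093] t 17.83 op 25.3 F [-0.5  0.5 -0.8]
jaw yaw 87.35 tilt z [-2.0e-04  1.7e-03 -1.0e+00]
turn wz (tool) 0.3 corr wx,wy(deg) [ 0.1  -0.01  0.  ]
```

```bash
python3 -m creep '[0,20,0,0,0,0,-14,37,-3,0,0,0,-14,37,-3,0,0,0,-14,37,-3,0,0,0,-14,37,-3,0,0,0]'; python3 -m creep '[-14,37,-3,0,0,0,-8,25,0,0,0,0,0,0,0,0,0,0,0,0,0,0,0,0]';python3 -c "
from h import *
rel([.592,-.0451,.06],87.05)"
```

```text
clock: 18.25
tool_pos: [0.5607, -0.1283, 0.1147]
eef_rot: [0.035, 0.999, -0.004, -0.007]
contact_force: [0.5, 0.4, -0.5]
opening: 0.282
clock: 18.58
tool_pos: [0.5897, -0.051, 0.1125]
eef_rot: [0.027, 1.0, -0.0, -0.007]
contact_force: [-1.2, -1.6, -0.3]
opening: 0.282
tcp [ 0.5897 -0.051   0.1125] t 18.58 op 24.8 F [-1.2 -1.6 -0.3]
tool shift mm [-2.8  6.1 52.5]
jaw yaw 86.86 tilt z [-1.490e-02  1.000e-04 -9.999e-01]
turn wz (tool) -0.19 corr wx,wy(deg) [-0.04 -0.85  0.  ]
```

```bash
python3 -m creep '[-1,6,15,0,-0.8,-0.2,0,0,20,0,0,0,0,0,12,0,0,0,0,0,0,0,0,0,0,0,0,0,0,0]';python3 -c "
from h import *
rel([.592,-.0451,.022],87.05)
d=cam('side');crop(d,190,100,330,240,'s6',4)"
```

```text
clock: 19.0
tool_pos: [0.5872, -0.0495, 0.0598]
eef_rot: [0.027, 1.0, -0.002, -0.004]
contact_force: [0.2, -0.6, 1.1]
opening: 0.285
tcp [ 0.5872 -0.0495  0.0598] t 19.0 op 25.1 F [ 0.2 -0.6  1.1]
tool shift mm [-4.8  4.8 37.7]
jaw yaw 86.92 tilt z [-0.0074 -0.0044 -1.    ]
turn wz (tool) -0.13 corr wx,wy(deg) [-0.27 -0.41  0.  ]
```

View pics/s6.png

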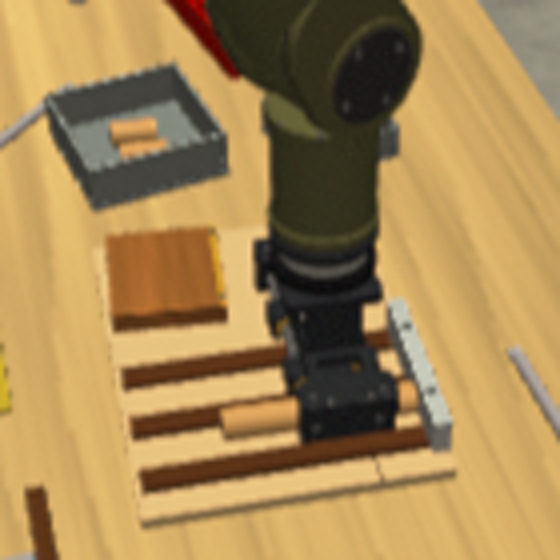

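```bash
python3 -m creep '[-2,4.5,10,-0.2,-0.4,-0.1,0,0,10,0,0,0,0,0,7,0,0,0,0,0,0,0,0,0,0,0,0,0,0,0]';python3 -c "
from h import *
rel([.592,-.0451,.022],87.05)"
```

```text
clock: 19.47
tool_pos: [0.59, -0.0495, 0.0334]
eef_rot: [0.029, 1.0, -0.002, 0.001]
contact_force: [0.3, 0.5, -1.0]
opening: 0.28
tcp [ 0.59   -0.0495  0.0334] t 19.47 op 24.7 F [ 0.3  0.5 -1. ]
tool shift mm [-1.7  4.6 11.4]
jaw yaw 86.71 tilt z [ 0.002  -0.0037 -1.    ]
turn wz (tool) -0.34 corr wx,wy(deg) [-0.21  0.13  0.  ]
```

```bash
python3 -m creep '[0,4.5,0,-0.2,0,-0.3,0,2,0,0,0,0,0,0,0,0,0,0,0,0,0,0,0,0]';python3 -c "
from h import *
rel([.592,-.0451,.022],87.05)"
```

```text
clock: 19.8
tool_pos: [0.5911, -0.0428, 0.0347]
eef_rot: [0.026, 1.0, 0.0, 0.002]
contact_force: [-0.3, 0.1, -0.3]
opening: 0.289
tcp [ 0.5911 -0.0428  0.0347] t 19.8 op 25.5 F [-0.3  0.1 -0.3]
tool shift mm [-0.9 -2.3 12.7]
jaw yaw 87.01 tilt z [ 0.0039 -0.     -1.    ]
turn wz (tool) -0.04 corr wx,wy(deg) [ 0.01  0.22 -0.  ]
```

```bash
python3 -m creep '[0,-2,5,0,0.2,0,0,0,5,0,0,0,0,0,2,0,0,0,0,0,0,0,0,0]';python3 -c "
from h import *
rel([.592,-.0451,.022],87.05)"
```

```text
clock: 20.13
tool_pos: [0.592, -0.0453, 0.0227]
eef_rot: [0.026, 1.0, -0.0, 0.001]
contact_force: [-0.6, -0.7, 4.1]
opening: 0.283
tcp [ 0.592  -0.0453  0.0227] t 20.13 op 25.0 F [-0.6 -0.7  4.1]
tool shift mm [0.  0.2 0.7]
jaw yaw 87.0 tilt z [ 2.2e-03 -6.0e-04 -1.0e+00]
turn wz (tool) -0.05 corr wx,wy(deg) [-0.03  0.13  0.  ]
```

Seated, with about 4 N upward. Next I'll push toward the stop, still gripped.

```bash
python3 -m creep '[-3,0,0,0,0,0,-3,0,0,0,0,0,0,0,0,0,0,0]'; python3 -m creep '[-3,0,0,0,0,0,0,0,0,0,0,0]';python3 -m creep '[-2,0,0,0,0,0,0,0,0,0,0,0]'; python3 -m creep '[-2,0,0,0,0,0,0,0,0,0,0,0]'
```

```text
clock: 20.38
tool_pos: [0.598, -0.0464, 0.0222]
eef_rot: [0.026, 1.0, -0.001, 0.0]
contact_force: [1.5, 0.3, 1.5]
opening: 0.287
clock: 20.55
tool_pos: [0.6012, -0.0468, 0.0221]
eef_rot: [0.027, 1.0, -0.001, 0.0]
contact_force: [1.0, -0.1, 0.4]
opening: 0.284
clock: 20.72
tool_pos: [0.6013, -0.047, 0.0219]
eef_rot: [0.026, 1.0, -0.001, -0.002]
contact_force: [0.4, -0.7, 0.3]
opening: 0.281
clock: 20.88
tool_pos: [0.6013, -0.0471, 0.0218]
eef_rot: [0.026, 1.0, -0.002, -0.004]
contact_force: [0.1, -1.2, 1.2]
opening: 0.288
```

```bash
python3 -m creep '[-6,0,0,0,0.4,0,-6,0,0,0,0,0,0,0,0,0,0,0]';  python3 -m creep '[0,0,0,0,0,0,0,0,0,0,0,0,0,0,0,0,0,0,0,0,0,0,0,0]' 44; python3 -m creep '[0,0,-20,0,0,0,0,0,-30,0,0,0,0,0,-30,0,0,0,0,0,-30,0,0,0,0,0,0,0,0,0]'
python3 -c "
from h import *
rel([.505,-.3597,.12],91.15)
d=cam('side');crop(d,190,100,330,240,'s7',5)"
```

```text
clock: 21.13
tool_pos: [0.6011, -0.0472, 0.0217]
eef_rot: [0.026, 0.999, -0.003, -0.02]
contact_force: [1.9, -0.8, 0.9]
opening: 0.285
clock: 21.47
tool_pos: [0.6039, -0.0462, 0.0219]
eef_rot: [0.026, 1.0, -0.002, -0.017]
contact_force: [0.5, 0.3, 0.4]
opening: 0.503
clock: 21.88
tool_pos: [0.6081, -0.0451, 0.1332]
eef_rot: [0.025, 1.0, -0.001, -0.019]
contact_force: [0.9, 0.4, 0.3]
opening: 0.496
tcp [ 0.6081 -0.0451  0.1332] t 21.88 op 43.7 F [0.9 0.4 0.3]
tool shift mm [  86.6 -319.4   17.7]
jaw yaw 87.12 tilt z [-0.0373 -0.002  -0.9993]
turn wz (tool) -4.03 corr wx,wy(deg) [-0.22 -2.13  0.  ]
```

View pics/s7.png

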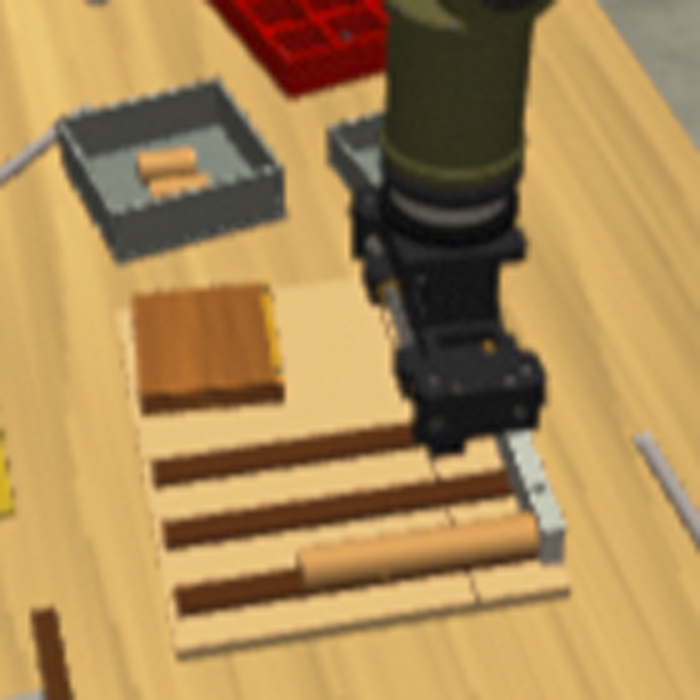

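Dowel 1 is in groove 1 against the stop (crop px (540,540)). Dowel 2 is next.

```bash
python3 -m creep '[5,-25,0,0,-1.2,-1,9,-36,0,0,-1,-1,9,-36,0,0,0,-1,9,-36,0,0,0,-1,9,-36,0,0,0,0]'; python3 -m creep '[9,-36,0,0,0,0,9,-36,0,0,0,0,7,-30,0,0,0,0,5,-20,0,0,0,0,0,0,0,0,0,0]';python3 -c "
from h import *
rel([.505,-.3597,.05],91.15)"
```

```text
clock: 22.35
tool_pos: [0.5666, -0.2041, 0.1276]
eef_rot: [-0.023, 1.0, 0.004, 0.001]
contact_force: [-0.0, -0.4, -0.5]
opening: 0.502
clock: 22.77
tool_pos: [0.5318, -0.3442, 0.1183]
eef_rot: [-0.016, 1.0, 0.002, -0.005]
contact_force: [-0.3, -1.0, -0.5]
opening: 0.499
tcp [ 0.5318 -0.3442  0.1183] t 22.77 op 44.0 F [-0.3 -1.  -0.5]
tool shift mm [ 26.7 -14.9  68.5]
jaw yaw 91.85 tilt z [-0.0094  0.0046 -0.9999]
turn wz (tool) 0.7 corr wx,wy(deg) [ 0.28 -0.53  0.  ]
```

```bash
python3 -m creep '[15,-10,10,0.3,-0.5,0.6,12,-5,22,0,0,0,0,0,22,0,0,0,0,0,10,0,0,0,0,0,0,0,0,0]';python3 -c "
from h import *
rel([.505,-.3597,.006],91.15)"
```

```text
clock: 23.18
tool_pos: [0.5035, -0.358, 0.0478]
eef_rot: [-0.01, 1.0, 0.002, -0.001]
contact_force: [-0.4, -0.1, -0.3]
opening: 0.498
tcp [ 0.5035 -0.358   0.0478] t 23.18 op 43.8 F [-0.4 -0.1 -0.3]
tool shift mm [-1.5 -2.  41.8]
jaw yaw 91.13 tilt z [-0.0015  0.0041 -1.    ]
turn wz (tool) -0.02 corr wx,wy(deg) [ 0.24 -0.08  0.  ]
```

```bash
python3 -m creep '[-1.5,-2,10,0.2,0,0,0,0,10,0,0,0,0,0,10,0,0,0,0,0,0,0,0,0,0,0,0,0,0,0]';python3 -c "
from h import *
rel([.505,-.3597,.006],91.15)
d=cam('side');crop(d,200,180,340,340,'s8',4)"
```

```text
clock: 23.6
tool_pos: [0.5089, -0.3559, 0.0156]
eef_rot: [-0.013, 1.0, 0.001, 0.001]
contact_force: [-0.0, 0.3, -0.8]
opening: 0.499
tcp [ 0.5089 -0.3559  0.0156] t 23.6 op 44.0 F [-0.   0.3 -0.8]
tool shift mm [ 4.  -3.7  9.6]
jaw yaw 91.44 tilt z [ 0.0017  0.0025 -1.    ]
turn wz (tool) 0.29 corr wx,wy(deg) [ 0.14  0.1  -0.  ]
```

View pics/s8.png

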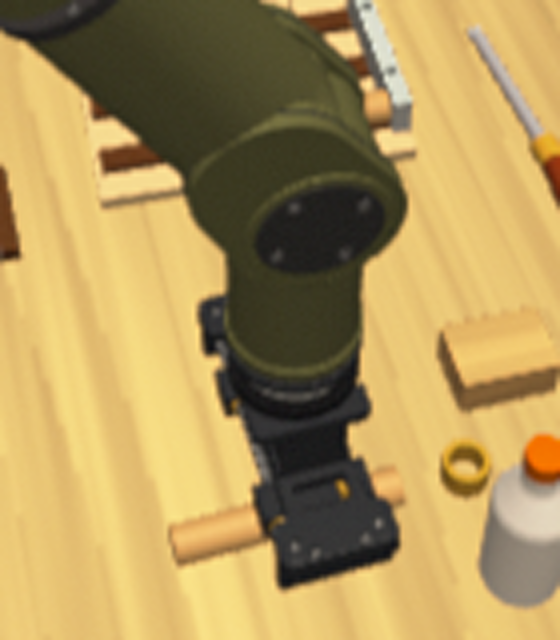

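```bash
python3 -m creep '[4,-3.5,4,0,0,0,0,0,4,0,0,0,0,0,0,0,0,0,0,0,0,0,0,0]';python3 -m creep '[0,0,0,0,0,0,0,0,0,0,0,0,0,0,0,0,0,0,0,0,0,0,0,0,0,0,0,0,0,0]' 10 35; python3 -m creep '[0,0,0,0,0,0,0,0,0,0,0,0,0,0,-15,0,0,0,0,0,-30,0,0,0,0,0,-30,0,0,0]'; python3 -m creep '[0,0,-35,0,0,0,0,0,-10,0,0,0,0,0,0,0,0,0]';python3 -c "
from h import *
rel([.59,.0701,.14],87.05)"
```

```text
clock: 23.98
tool_pos: [0.5055, -0.3605, 0.0084]
eef_rot: [-0.012, 1.0, 0.0, 0.002]
contact_force: [-0.0, -0.4, -0.2]
opening: 0.5
clock: 24.4
tool_pos: [0.5057, -0.3611, 0.0091]
eef_rot: [-0.012, 1.0, 0.0, 0.002]
contact_force: [0.0, -0.1, -0.1]
opening: 0.287
clock: 24.82
tool_pos: [0.5011, -0.3584, 0.0814]
eef_rot: [-0.013, 1.0, 0.004, -0.003]
contact_force: [-0.1, -0.8, -0.9]
opening: 0.286
clock: 25.07
tool_pos: [0.5041, -0.3597, 0.1366]
eef_rot: [-0.013, 1.0, 0.001, 0.001]
contact_force: [0.3, 0.7, -0.6]
opening: 0.288
tcp [ 0.5041 -0.3597  0.1366] t 25.07 op 25.3 F [ 0.3  0.7 -0.6]
tool shift mm [-97.1 427.4  -2.2]
jaw yaw 91.49 tilt z [ 0.0016  0.0026 -1.    ]
turn wz (tool) 4.44 corr wx,wy(deg) [ 0.15  0.1  -0.  ]
```

```bash
python3 -m creep '[-5,20,0,0,0,1,-8,38,-2,0,0,1,-9,38,-2,0,0,1,-9,38,-2,0,0,1,-9,38,-2,0,0,0]'; python3 -m creep '[-9,38,-2,0,0,0,-9,38,-2,0,0,0,-9,38,-2,0,0,0,-9,38,-2,0,0,0,-9,38,-2,0,0,0]';python3 -c "
from h import *
rel([.596,.0707,.06],87.05)"
```

```text
clock: 25.48
tool_pos: [0.5426, -0.1986, 0.1428]
eef_rot: [0.036, 0.999, -0.004, -0.001]
contact_force: [1.3, 1.6, -0.1]
opening: 0.289
clock: 25.9
tool_pos: [0.5988, -0.0039, 0.1475]
eef_rot: [0.036, 0.999, -0.005, -0.005]
contact_force: [0.9, 0.4, -1.5]
opening: 0.287
tcp [ 0.5988 -0.0039  0.1475] t 25.9 op 25.3 F [ 0.9  0.4 -1.5]
tool shift mm [ 7.3 75.2 86.8]
jaw yaw 85.84 tilt z [-0.011  -0.0098 -0.9999]
turn wz (tool) -1.21 corr wx,wy(deg) [-0.61 -0.59  0.  ]
```

```bash
python3 -m creep '[3,30,5,-0.5,-0.5,-1,3,25,10,0,0,0,0,15,20,0,0,0,0,0,10,0,0,0,0,0,0,0,0,0]';python3 -c "
from h import *
rel([.596,.0707,.024],87.05)"
```

```text
clock: 26.32
tool_pos: [0.5972, 0.0853, 0.0992]
eef_rot: [0.018, 1.0, 0.004, 0.0]
contact_force: [0.1, -1.0, -0.5]
opening: 0.284
tcp [0.5972 0.0853 0.0992] t 26.32 op 25.0 F [ 0.1 -1.  -0.5]
tool shift mm [  0.7 -15.3  75.1]
jaw yaw 87.9 tilt z [ 2.0e-04  8.4e-03 -1.0e+00]
turn wz (tool) 0.85 corr wx,wy(deg) [ 0.48 -0.01  0.  ]
```

```bash
python3 -m creep '[1,-10,10,0.4,0,0.8,0,-3,15,0,0,0,0,0,12,0,0,0,0,0,0,0,0,0,0,0,0,0,0,0]';python3 -c "
from h import *
rel([.596,.0707,.024],87.05)"
```

```text
clock: 26.73
tool_pos: [0.595, 0.0605, 0.059]
eef_rot: [0.031, 1.0, -0.004, -0.001]
contact_force: [0.2, -0.4, -1.0]
opening: 0.288
tcp [0.595  0.0605 0.059 ] t 26.73 op 25.3 F [ 0.2 -0.4 -1. ]
tool shift mm [-0.4 10.5 34.9]
jaw yaw 86.41 tilt z [-0.0028 -0.0073 -1.    ]
turn wz (tool) -0.64 corr wx,wy(deg) [-0.43 -0.13  0.  ]
```

```bash
python3 -m creep '[0,8,6,-0.4,0,-0.5,0,1,6,0,0,0,0,0,0,0,0,0,0,0,0,0,0,0]';python3 -c "
from h import *
rel([.596,.0707,.024],87.05)"
```

```text
clock: 27.07
tool_pos: [0.5969, 0.0677, 0.0472]
eef_rot: [0.029, 1.0, -0.0, 0.0]
contact_force: [0.0, 0.4, -0.7]
opening: 0.285
tcp [0.5969 0.0677 0.0472] t 27.07 op 25.1 F [ 0.   0.4 -0.7]
tool shift mm [ 1.   2.9 23.2]
jaw yaw 86.73 tilt z [ 0.e+00 -4.e-04 -1.e+00]
turn wz (tool) -0.32 corr wx,wy(deg) [-0.02  0.    0.  ]
```

```bash
python3 -m creep '[1,2.5,6,0,0,-0.3,0,0.5,6,0,0,0,0,0,0,0,0,0,0,0,0,0,0,0]';python3 -c "
from h import *
rel([.596,.0707,.024],87.05)"; python3 -m creep '[0,0,4,0,0,0,0,0,4,0,0,0,0,0,2,0,0,0,0,0,0,0,0,0]'
```

```text
clock: 27.4
tool_pos: [0.5965, 0.0722, 0.0347]
eef_rot: [0.025, 1.0, 0.0, 0.001]
contact_force: [0.7, 0.2, -0.6]
opening: 0.282
tcp [0.5965 0.0722 0.0347] t 27.4 op 24.8 F [ 0.7  0.2 -0.6]
tool shift mm [ 0.5 -1.5 10.7]
jaw yaw 87.12 tilt z [ 1.6e-03  6.0e-04 -1.0e+00]
turn wz (tool) 0.07 corr wx,wy(deg) [ 0.04  0.09 -0.  ]
clock: 27.73
tool_pos: [0.5972, 0.0717, 0.0259]
eef_rot: [0.025, 1.0, -0.0, 0.002]
contact_force: [-0.4, -0.2, -0.1]
opening: 0.287
```

```bash
python3 -m creep '[0,-0.8,2,0,0,0,0,0,2,0,0,0,0,0,0,0,0,0]'; python3 -m creep '[-3,0,0,0,0,0,-3,0,0,0,0,0,0,0,0,0,0,0]'; python3 -m creep '[-3,0,0,0,0,0,0,0,0,0,0,0]';python3 -m creep '[-4,0,0,0,0,0,0,0,0,0,0,0]'; python3 -m creep '[-6,0,0,0,0,0,-4,0,0,0,0,0]'; python3 -c "
from h import *
rel(None,87.05)"
```

```text
clock: 27.98
tool_pos: [0.5981, 0.0689, 0.0242]
eef_rot: [0.026, 1.0, -0.002, 0.003]
contact_force: [0.7, -0.4, -0.9]
opening: 0.285
clock: 28.23
tool_pos: [0.6046, 0.0686, 0.0238]
eef_rot: [0.026, 1.0, -0.002, 0.003]
contact_force: [0.5, -0.0, 2.4]
opening: 0.284
clock: 28.4
tool_pos: [0.6068, 0.0686, 0.0238]
eef_rot: [0.026, 1.0, -0.002, 0.002]
contact_force: [1.4, -0.5, 1.0]
opening: 0.284
clock: 28.57
tool_pos: [0.6066, 0.0685, 0.0238]
eef_rot: [0.026, 1.0, -0.003, -0.003]
contact_force: [0.7, -0.6, 1.5]
opening: 0.284
clock: 28.73
tool_pos: [0.6068, 0.0686, 0.0237]
eef_rot: [0.025, 1.0, -0.005, -0.013]
contact_force: [-8.7, -0.9, 11.0]
opening: 0.281
tcp [0.6068 0.0686 0.0237] t 28.73 op 24.8 F [-8.7 -0.9 11. ]
jaw yaw 87.1 tilt z [-0.0257 -0.0088 -0.9996]
turn wz (tool) 0.05 corr wx,wy(deg) [-0.58 -1.45  0.  ]
```

```bash
python3 -m creep '[0,0,0,0,0,0,0,0,0,0,0,0,0,0,0,0,0,0,0,0,0,0,0,0]' 44; python3 -m creep '[0,0,-20,0,0,0,0,0,-30,0,0,0,0,0,-30,0,0,0,0,0,-30,0,0,0,0,0,0,0,0,0]'; python3 -m creep '[20,20,0,0,-1,0,30,35,0,0,-0.5,0,30,40,0,0,0,0,30,40,0,0,0,0,30,40,0,0,0,0]' 0;python3 -m creep '[10,40,0,0,0,0,10,40,0,0,0,0,10,20,0,0,0,0,0,0,0,0,0,0,0,0,0,0,0,0]' 0
python3 -c "
from h import *
rel([.43,.19,.15],90)
d=cam('top');crop(d,145,130,290,245,'b9',5.5)
d=cam('side');crop(d,190,60,330,240,'s9',4)"
```

```text
clock: 29.07
tool_pos: [0.6075, 0.0689, 0.0231]
eef_rot: [0.025, 1.0, -0.004, -0.013]
contact_force: [0.3, -0.1, 0.2]
opening: 0.497
clock: 29.48
tool_pos: [0.6111, 0.0693, 0.1341]
eef_rot: [0.025, 1.0, -0.005, -0.014]
contact_force: [0.7, 0.1, 0.9]
opening: 0.499
clock: 29.9
tool_pos: [0.501, 0.2273, 0.1323]
eef_rot: [0.039, 0.999, -0.007, 0.008]
contact_force: [0.3, 0.7, -0.0]
opening: 0.144
clock: 30.32
tool_pos: [0.4694, 0.3441, 0.1284]
eef_rot: [0.03, 1.0, -0.004, 0.007]
contact_force: [0.5, 0.4, 0.7]
opening: 0.003
tcp [0.4694 0.3441 0.1284] t 30.32 op 0.2 F [0.5 0.4 0.7]
tool shift mm [  29.7 -156.4  -20.8]
jaw yaw 86.5 tilt z [ 0.0128 -0.0081 -0.9999]
turn wz (tool) -3.5 corr wx,wy(deg) [-0.42  0.76  0.  ]
```

View pics/b9.png

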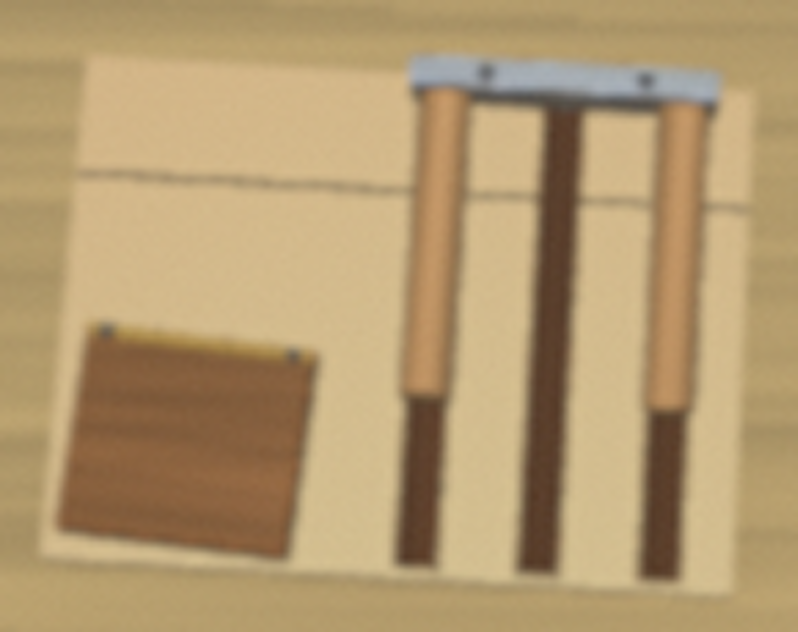

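View pics/s9.png

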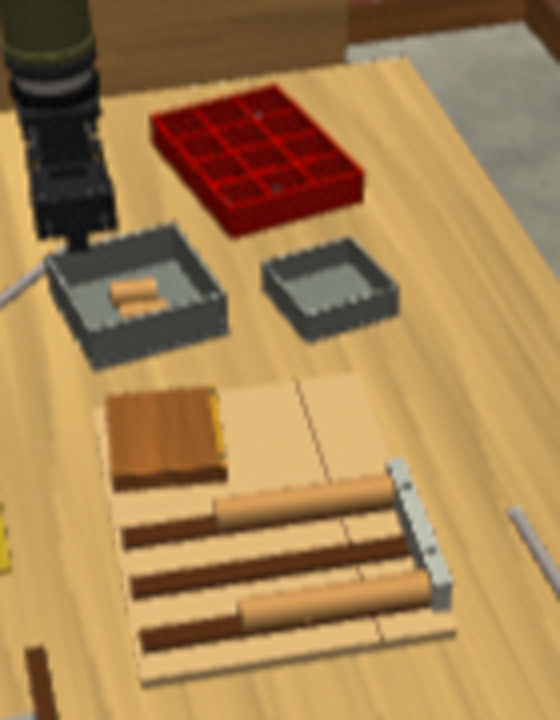

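Both dowels are home: their rear ends leave equal lengths of groove (171 and 170 px). I'll open the fingers to 70 mm and use both tips as a flat pusher square to the board.

```bash
python3 -m creep '[5,-20,0,-0.4,0.7,-0.5,9,-32,0,0,0,0,9,-32,0,0,0,0,9,-30,0,0,0,0,6,-20,0,0,0,0]' 70;python3 -m creep '[0,0,0,0,0,0,0,0,0,0,0,0]'; python3 -c "
from h import *
rel([.428,.19,.06],87.05)"
```

```text
clock: 30.83
tool_pos: [0.4284, 0.2009, 0.1277]
eef_rot: [0.033, 0.999, 0.0, 0.003]
contact_force: [0.4, -0.4, 0.3]
opening: 0.361
clock: 31.0
tool_pos: [0.4276, 0.1894, 0.1277]
eef_rot: [0.04, 0.999, -0.004, 0.001]
contact_force: [0.2, 1.2, 0.8]
opening: 0.505
tcp [0.4276 0.1894 0.1277] t 31.0 op 44.5 F [0.2 1.2 0.8]
tool shift mm [-0.1  1.2 67.7]
jaw yaw 85.44 tilt z [ 0.0023 -0.009  -1.    ]
turn wz (tool) -1.61 corr wx,wy(deg) [-0.51  0.17  0.  ]
```

```bash
python3 -m creep '[2,0,15,-0.5,0.2,-1.6,0,0,20,0,0,0,0,0,18,0,0,0,0,0,10,0,0,0,0,0,0,0,0,0]' 70; python3 -c "
from h import *
rel([.426,.19,.020],87.05)"
```

```text
clock: 31.42
tool_pos: [0.4338, 0.1894, 0.0635]
eef_rot: [0.03, 1.0, 0.003, 0.005]
contact_force: [-0.7, -0.6, -1.1]
opening: 0.797
tcp [0.4338 0.1894 0.0635] t 31.42 op 70.2 F [-0.7 -0.6 -1.1]
tool shift mm [ 8.2 -0.1 43.5]
jaw yaw 86.6 tilt z [ 0.01    0.0053 -0.9999]
turn wz (tool) -0.45 corr wx,wy(deg) [ 0.34  0.55 -0.  ]
```

```bash
python3 -m creep '[7,0,8,0.3,0.5,-0.4,2,0,10,0,0,0,2,0,10,0,0,0,0,0,6,0,0,0,0,0,0,0,0,0]' 70; python3 -c "
from h import *
rel([.428,.19,.020],87.05)
d=cam('side');crop(d,180,100,290,190,'s10',6)
d=cam('top');crop(d,145,150,290,265,'b10',5.5)"
```

```text
clock: 31.83
tool_pos: [0.4255, 0.1932, 0.0282]
eef_rot: [0.026, 1.0, 0.002, 0.002]
contact_force: [0.1, -0.1, -0.3]
opening: 0.798
tcp [0.4255 0.1932 0.0282] t 31.83 op 70.3 F [ 0.1 -0.1 -0.3]
tool shift mm [-2.6 -3.2  8.2]
jaw yaw 87.05 tilt z [ 0.0048  0.0044 -1.    ]
turn wz (tool) -0.0 corr wx,wy(deg) [ 0.27  0.26 -0.  ]
```

View pics/s10.png

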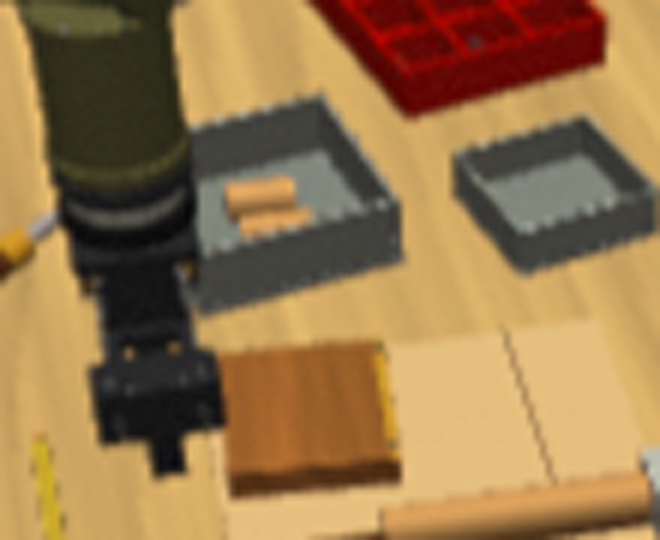

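View pics/b10.png

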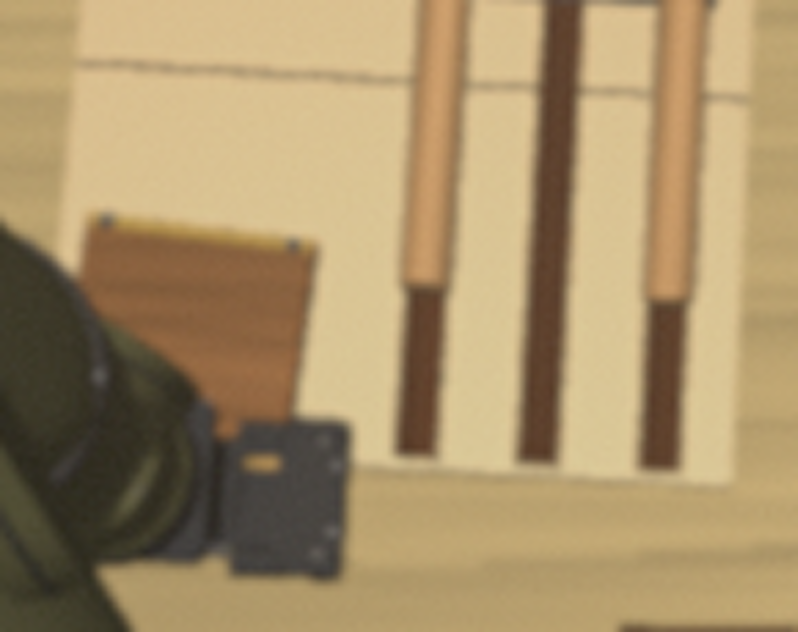

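```bash
python3 -m creep '[0,-2,7,0.3,0.2,0,0,0,1,0,0,0,0,0,0,0,0,0]' 70;  python3 -m creep '[-6,0,0,0,0,0,-6,0,0,0,0,0,-6,0,0,0,0,0,-6,0,0,0,0,0,0,0,0,0,0,0]'; python3 -c "
from h import *
rel(None,87.05)
d=cam('top');crop(d,145,130,290,245,'b11',5.5)"
```

```text
clock: 32.18
tool_pos: [0.4269, 0.1915, 0.0216]
eef_rot: [0.026, 1.0, 0.001, 0.002]
contact_force: [-0.2, 0.1, 0.6]
opening: 0.792
clock: 32.6
tool_pos: [0.454, 0.1895, 0.0224]
eef_rot: [0.027, 1.0, 0.0, 0.002]
contact_force: [0.4, -0.1, -0.2]
opening: 0.794
tcp [0.454  0.1895 0.0224] t 32.6 op 70.0 F [ 0.4 -0.1 -0.2]
jaw yaw 86.93 tilt z [ 4.8e-03  5.0e-04 -1.0e+00]
turn wz (tool) -0.12 corr wx,wy(deg) [ 0.04  0.27 -0.  ]
```

View pics/b11.png

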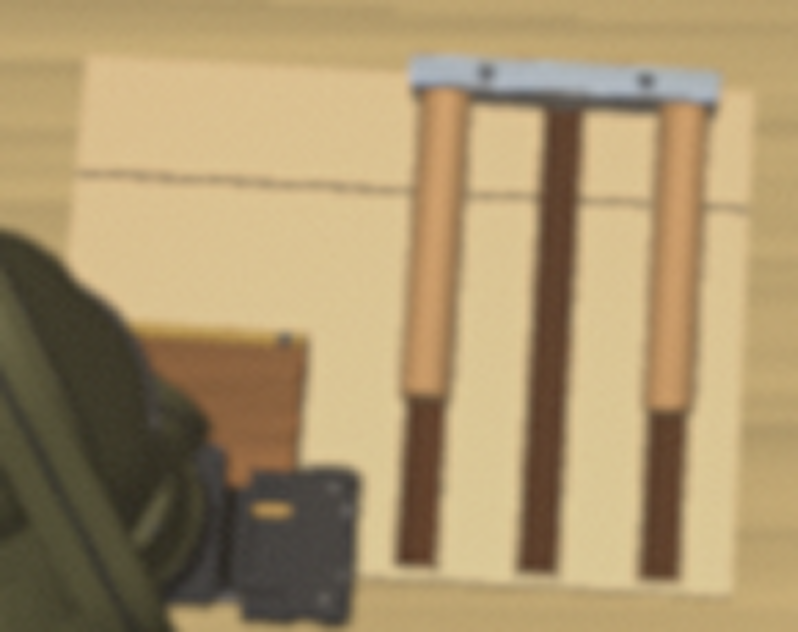

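```bash
cat >> h.py <<'E'
TH=np.radians(-2.95);C=np.array([.572,.086])
def bf(p): 
    q=np.array(p)-C;c,s=np.cos(TH),np.sin(TH);return (np.stack([c*q[...,0]+s*q[...,1],-s*q[...,0]+c*q[...,1]],-1)*1000).round(1)
E
python3 -c "
from h import *
d=cam('top')
print(bf(cw(d,[(307,335),(135,325)],(145,130),5.5,.034)),bf(cw(d,[(100,175),(380,190)],(145,130),5.5,.012)),bf(get_state()['tool_pos'][:2]))"
```

```text
[[-14.1  44.1]
 [-13.7 126.1]] [[ 64.4 153.3]
 [ 64.3  16.1]] [-124.4   97.4]
```

Edge at about -14 mm in the board frame, parallel, and the line at about 64.4. It needs about 78 mm more.

```bash
python3 -m creep '[-8,0,0,0,0.2,-0.1,-8,0,0,0,0,0,-8,0,0,0,0,0,-6,0,0,0,0,0,0,0,0,0,0,0]'; python3 -m creep '[-7,0,0.5,0,0,0,-7,0,0,0,0,0,-5,0,0,0,0,0,-5,0,0,0,0,0,0,0,0,0,0,0]'; python3 -c "
from h import *
rel(None,87.05)
d=cam('top');crop(d,145,130,290,245,'b12',5.5);print(bf(get_state()['tool_pos'][:2]))"
```

```text
clock: 33.12
tool_pos: [0.4814, 0.1879, 0.0222]
eef_rot: [0.024, 1.0, -0.0, -0.002]
contact_force: [-0.6, 0.2, 0.2]
opening: 0.795
clock: 33.53
tool_pos: [0.5069, 0.1865, 0.0213]
eef_rot: [0.024, 1.0, -0.001, -0.003]
contact_force: [0.4, 0.4, -1.4]
opening: 0.799
tcp [0.5069 0.1865 0.0213] t 33.53 op 70.4 F [ 0.4  0.4 -1.4]
jaw yaw 87.22 tilt z [-0.0062 -0.0013 -1.    ]
turn wz (tool) 0.17 corr wx,wy(deg) [-0.09 -0.35  0.  ]
[-70.6  97.1]
```

View pics/b12.png

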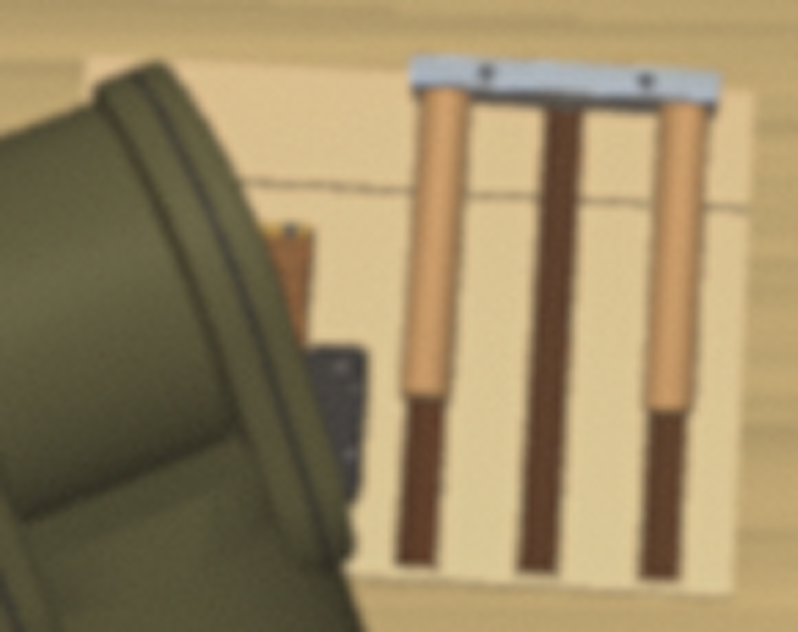

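```bash
python3 -m creep '[-5,0,0,0,-0.3,0.1,-5,0,0,0,0,0,-5,0,0,0,0,0,-3,0,0,0,0,0,0,0,0,0,0,0]'; python3 -c "
from h import *
rel(None,87.05)
d=cam('top');crop(d,145,130,290,245,'b13',5.5);print(bf(get_state()['tool_pos'][:2]))
print(bf(cw(d,[(313,228)],(145,130),5.5,.034)))"
```

```text
clock: 34.0
tool_pos: [0.5251, 0.1856, 0.0211]
eef_rot: [0.025, 1.0, -0.001, -0.001]
contact_force: [-1.1, -0.9, 0.6]
opening: 0.794
tcp [0.5251 0.1856 0.0211] t 34.0 op 69.9 F [-1.1 -0.9  0.6]
jaw yaw 87.17 tilt z [-0.0024 -0.0025 -1.    ]
turn wz (tool) 0.12 corr wx,wy(deg) [-0.15 -0.13  0.  ]
[-52.   97.1]
[[38.3 45. ]]
```

View pics/b13.png

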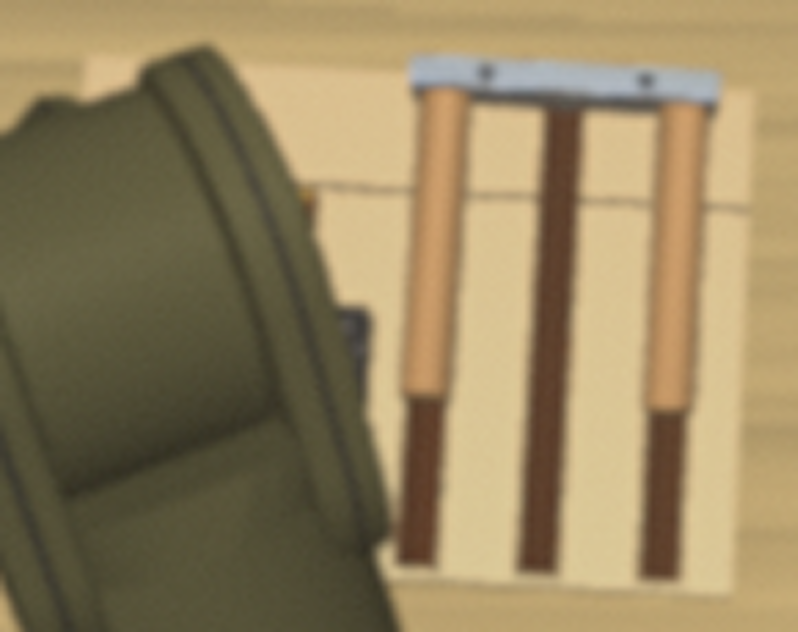

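I'll back off for an unobstructed look before the final few mm.

```bash
python3 -m creep '[10,0,0,0,0,0,20,0,0,0,0,0,0,0,-30,0,0,0,0,20,-30,0,0,0,10,40,-20,0,0,0]'; python3 -m creep '[10,40,0,0,0,0,10,40,0,0,0,0,10,40,0,0,0,0,0,20,0,0,0,0,0,0,0,0,0,0]';python3 -c "
from h import *
rel(None,87.05)
d=cam('top');crop(d,150,140,230,200,'b14',10)"
```

```text
clock: 34.47
tool_pos: [0.4885, 0.2364, 0.0982]
eef_rot: [0.032, 0.999, -0.008, -0.004]
contact_force: [0.8, 0.7, -0.4]
opening: 0.795
clock: 34.88
tool_pos: [0.4676, 0.3953, 0.104]
eef_rot: [0.03, 1.0, 0.001, 0.001]
contact_force: [-0.1, 0.7, -0.1]
opening: 0.795
tcp [0.4676 0.3953 0.104 ] t 34.88 op 70.0 F [-0.1  0.7 -0.1]
jaw yaw 86.53 tilt z [ 2.8e-03  9.0e-04 -1.0e+00]
turn wz (tool) -0.52 corr wx,wy(deg) [ 0.06  0.16 -0.  ]
```

View pics/b14.png

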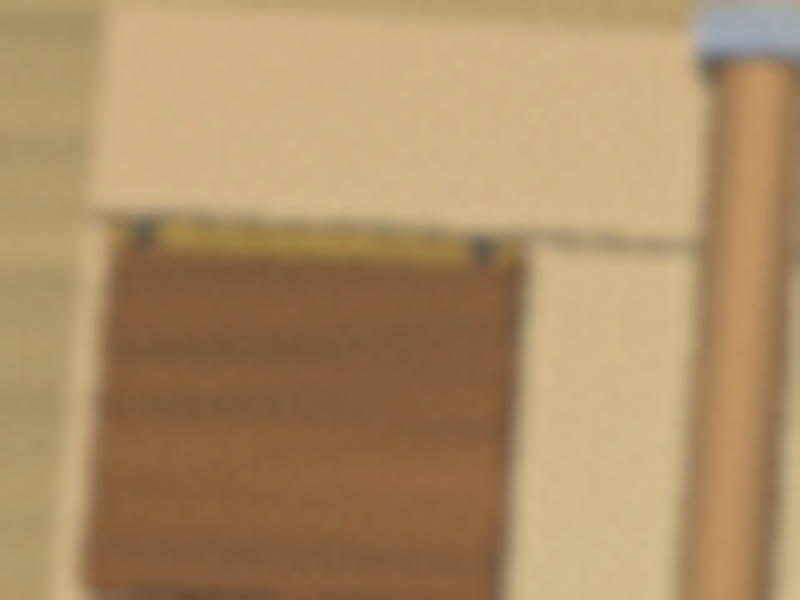

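```bash
python3 -c "
from h import *
d=cam('top');o=(150,140)
print('edge',bf(cw(d,[(113,222),(524,239),(92,588),(498,600)],o,10,.034)),'line',bf(cw(d,[(97,213),(560,239),(700,247)],o,10,.012)))
E=d['extrinsics'];print(-E[:3,:3].T@E[:3,3])
L=d['color'].astype(int)
# vertical profiles
for u in (165,170,180,190,198): print(u,[tuple(L[v,u]) for v in range(158,169)])
for u in (206,212): print(u,[tuple(L[v,u]) for v in range(158,169)])"
```

```text
edge [[ 57.7 154.1]
 [ 59.   45.3]
 [-40.8 150.9]
 [-38.3  45.1]] line [[ 65.4 162.9]
 [ 65.   38.1]
 [ 64.9   0.3]]
[0.30752558 0.00379729 1.31401164]
165 [(np.int64(208), np.int64(180), np.int64(135)), (np.int64(209), np.int64(181), np.int64(136)), (np.int64(193), np.int64(167), np.int64(125)), (np.int64(156), np.int64(135), np.int64(102)), (np.int64(130), np.int64(111), np.int64(78)), (np.int64(127), np.int64(105), np.int64(70)), (np.int64(127), np.int64(100), np.int64(65)), (np.int64(130), np.int64(96), np.int64(61)), (np.int64(130), np.int64(92), np.int64(61)), (np.int64(127), np.int64(90), np.int64(58)), (np.int64(128), np.int64(91), np.int64(58))]
170 [(np.int64(210), np.int64(183), np.int64(136)), (np.int64(208), np.int64(180), np.int64(135)), (np.int64(197), np.int64(172), np.int64(130)), (np.int64(169), np.int64(146), np.int64(109)), (np.int64(151), np.int64(126), np.int64(81)), (np.int64(158), np.int64(128), np.int64(70)), (np.int64(153), np.int64(120), np.int64(65)), (np.int64(139), np.int64(103), np.int64(61)), (np.int64(128), np.int64(93), np.int64(58)), (np.int64(126),
[... 1957 characters left out ...]
(194), np.int64(169), np.int64(128)), (np.int64(207), np.int64(180), np.int64(135)), (np.int64(209), np.int64(183), np.int64(137)), (np.int64(208), np.int64(182), np.int64(137))]
212 [(np.int64(209), np.int64(183), np.int64(136)), (np.int64(207), np.int64(182), np.int64(136)), (np.int64(208), np.int64(183), np.int64(138)), (np.int64(209), np.int64(182), np.int64(137)), (np.int64(204), np.int64(179), np.int64(134)), (np.int64(188), np.int64(164), np.int64(124)), (np.int64(172), np.int64(151), np.int64(114)), (np.int64(186), np.int64(164), np.int64(124)), (np.int64(205), np.int64(180), np.int64(136)), (np.int64(208), np.int64(183), np.int64(137)), (np.int64(208), np.int64(182), np.int64(137))]
```

```bash
python3 -c "
from h import *
d=cam('side');crop(d,215,145,295,205,'s14',10)"
```

```text
(no output)
```

View pics/s14.png

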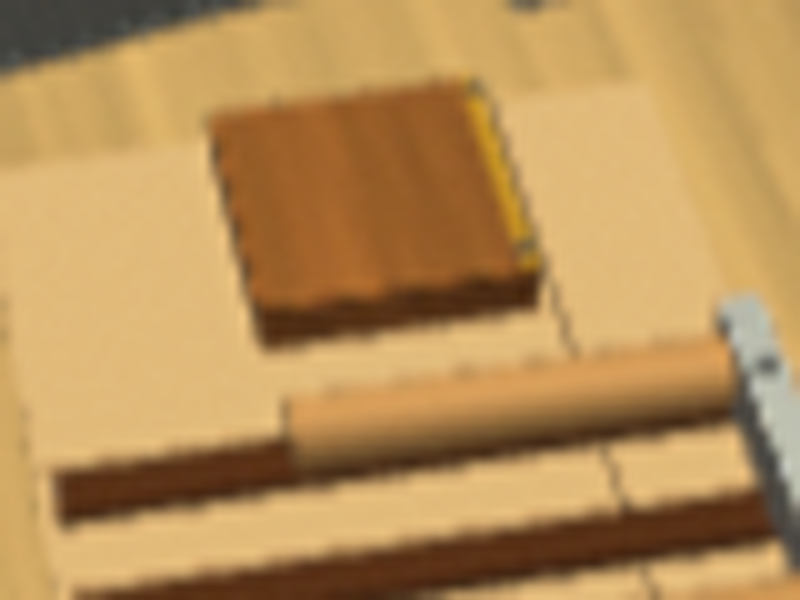

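```bash
python3 -c "
from h import *
d=cam('side');o=(215,145)
print('bottom corner',bf(cw(d,[(539,301)],o,10,.012)),'top',bf(cw(d,[(541,270),(474,80)],o,10,.034)),'line',bf(cw(d,[(575,352),(560,318),(606,458),(628,507),(652,585)],o,10,.012)))"
```

```text
bottom corner [[60.7 47.9]] top [[ 59.5  39.3]
 [ 58.5 147.2]] line [[ 67.1  19.3]
 [ 65.9  37.6]
 [ 65.4 -34.2]
 [ 67.2 -58.5]
 [ 66.4 -95.1]]
```

Gap is about 6.8 mm by both cameras (top 58.3 to 65.2, side 59.6 to 66.4). I'll return and push to TCP board-x of about -45.3.

```bash
cat >> h.py <<'E'
def fw(x,y,z): 
    c,s=np.cos(TH),np.sin(TH);return [C[0]+(c*x-s*y)/1000,C[1]+(s*x+c*y)/1000,z]
E
python3 -m creep '[3,-20,0,0,0,-0.5,3,-38,0,0,0,0,0,-38,0,0,0,0,0,-38,0,0,0,0,0,-38,0,0,0,0]'; python3 -m creep '[0,-20,0,0,0,0,0,0,0,0,0,0,0,0,0,0,0,0]'; python3 -c "
from h import *
rel(fw(-80,97,.021),87.05)"
```

```text
clock: 35.5
tool_pos: [0.4533, 0.2076, 0.1036]
eef_rot: [0.031, 1.0, -0.003, 0.002]
contact_force: [0.4, -1.3, -0.6]
opening: 0.795
clock: 35.75
tool_pos: [0.45, 0.1662, 0.1038]
eef_rot: [0.042, 0.999, -0.011, -0.001]
contact_force: [0.3, 0.9, 0.1]
opening: 0.791
tcp [0.45   0.1662 0.1038] t 35.75 op 69.7 F [0.3 0.9 0.1]
tool shift mm [-45.3  26.5  82.2]
jaw yaw 85.17 tilt z [-0.0033 -0.0219 -0.9998]
turn wz (tool) -1.88 corr wx,wy(deg) [-1.27 -0.08  0.  ]
```

```bash
python3 -m creep '[-15,10,0,-1.2,0,-1.8,-15,8,0,0,0,0,-8,5,0,0,0,0,0,0,0,0,0,0,0,0,0,0,0,0]'; python3 -c "
from h import *
rel(fw(-80,97,.021),87.05)"
```

```text
clock: 36.17
tool_pos: [0.4911, 0.1861, 0.1037]
eef_rot: [0.028, 1.0, -0.0, -0.001]
contact_force: [-0.8, -2.2, -0.3]
opening: 0.794
tcp [0.4911 0.1861 0.1037] t 36.17 op 69.9 F [-0.8 -2.2 -0.3]
tool shift mm [-6.1  1.3 82.7]
jaw yaw 86.79 tilt z [-2.2e-03 -4.0e-04 -1.0e+00]
turn wz (tool) -0.26 corr wx,wy(deg) [-0.03 -0.13  0.  ]
```

```bash
python3 -m creep '[-2,1,20,0,0,-0.2,0,0,25,0,0,0,0,0,20,0,0,0,0,0,10,0,0,0,0,0,0,0,0,0]'; python3 -c "
from h import *
rel(fw(-80,97,.021),87.05)"
```

```text
clock: 36.58
tool_pos: [0.4917, 0.1895, 0.0273]
eef_rot: [0.025, 1.0, 0.001, -0.0]
contact_force: [0.5, 0.6, -0.3]
opening: 0.794
tcp [0.4917 0.1895 0.0273] t 36.58 op 69.9 F [ 0.5  0.6 -0.3]
tool shift mm [-5.5 -2.3  6.3]
jaw yaw 87.16 tilt z [-1.0e-04  2.4e-03 -1.0e+00]
turn wz (tool) 0.11 corr wx,wy(deg) [ 0.14 -0.01  0.  ]
```

```bash
python3 -m creep '[-6,-2,6,0,0,0.1,-6,0,0,0,0,0,-6,0,0,0,0,0,-5,0,0,0,0,0,0,0,0,0,0,0]'; python3 -c "
from h import *
rel(fw(-45.3,97,.021),87.05);print(bf(get_state()['tool_pos'][:2]))"
```

```text
clock: 37.0
tool_pos: [0.5166, 0.1867, 0.0227]
eef_rot: [0.025, 1.0, 0.001, 0.0]
contact_force: [-0.6, 0.1, -0.8]
opening: 0.793
tcp [0.5166 0.1867 0.0227] t 37.0 op 69.8 F [-0.6  0.1 -0.8]
tool shift mm [-15.2  -0.8   1.7]
jaw yaw 87.13 tilt z [ 8.0e-04  2.7e-03 -1.0e+00]
turn wz (tool) 0.08 corr wx,wy(deg) [ 0.16  0.04 -0.  ]
[-60.5  97.7]
```

```bash
python3 -m creep '[-3,0,0,0,0,0.1,-3,0,0,0,0,0,-2.5,0,0,0,0,0,0,0,0,0,0,0]'; python3 -c "
from h import *
rel(fw(-45.3,97,.021),87.05);print(bf(get_state()['tool_pos'][:2]))"
```

```text
clock: 37.33
tool_pos: [0.5271, 0.1861, 0.0242]
eef_rot: [0.027, 1.0, 0.002, 0.001]
contact_force: [0.3, -0.0, -1.0]
opening: 0.793
tcp [0.5271 0.1861 0.0242] t 37.33 op 69.8 F [ 0.3 -0.  -1. ]
tool shift mm [-4.6 -0.6  3.2]
jaw yaw 86.92 tilt z [ 0.003   0.0041 -1.    ]
turn wz (tool) -0.13 corr wx,wy(deg) [ 0.24  0.16 -0.  ]
[-49.9  97.6]
```

```bash
python3 -m creep '[-1.5,0,1,0,0,-0.1,-1.5,0,0,0,0,0,0,0,0,0,0,0]'; python3 -c "
from h import *
rel(fw(-45.3,97,.021),87.05);print(bf(get_state()['tool_pos'][:2]))"
```

```text
clock: 37.58
tool_pos: [0.5292, 0.1859, 0.0231]
eef_rot: [0.026, 1.0, 0.002, 0.0]
contact_force: [0.6, 0.0, -0.2]
opening: 0.797
tcp [0.5292 0.1859 0.0231] t 37.58 op 70.2 F [ 0.6  0.  -0.2]
tool shift mm [-2.6 -0.5  2.1]
jaw yaw 87.06 tilt z [ 0.001   0.0036 -1.    ]
turn wz (tool) 0.01 corr wx,wy(deg) [ 0.21  0.05 -0.  ]
[-47.9  97.5]
```

```bash
python3 -m creep '[-1.5,0,1,0,0,0,-1,0,0,0,0,0,0,0,0,0,0,0]'; python3 -c "
from h import *
print(bf(get_state()['tool_pos'][:2]))"; python3 -m creep '[10,0,0,0,0,0,20,0,0,0,0,0,0,0,-30,0,0,0,0,20,-30,0,0,0,10,40,-20,0,0,0]'; python3 -m creep '[10,40,0,0,0,0,10,40,0,0,0,0,10,40,0,0,0,0,0,20,0,0,0,0,0,0,0,0,0,0]';python3 -c "
from h import *
d=cam('top');crop(d,150,140,230,200,'b15',10)
d=cam('side');crop(d,215,145,295,205,'s15',10)"
```

```text
clock: 37.83
tool_pos: [0.531, 0.1858, 0.0219]
eef_rot: [0.025, 1.0, 0.002, -0.0]
contact_force: [0.0, -0.1, 0.5]
opening: 0.793
[-46.1  97.5]
clock: 38.25
tool_pos: [0.4943, 0.2361, 0.0989]
eef_rot: [0.032, 0.999, -0.006, -0.003]
contact_force: [1.3, 0.0, 0.3]
opening: 0.797
clock: 38.67
tool_pos: [0.4741, 0.395, 0.1054]
eef_rot: [0.031, 1.0, 0.003, 0.002]
contact_force: [0.4, -0.1, 1.9]
opening: 0.793
```

View pics/b15.png

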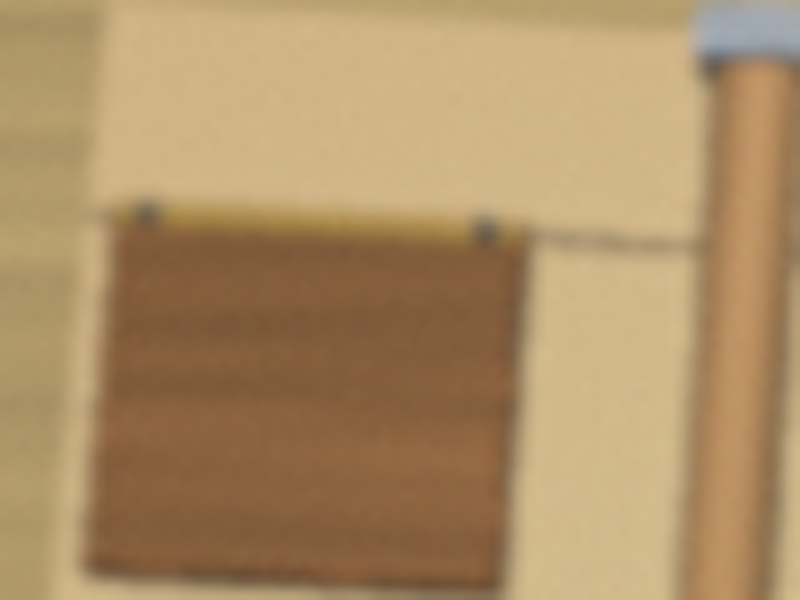

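View pics/s15.png

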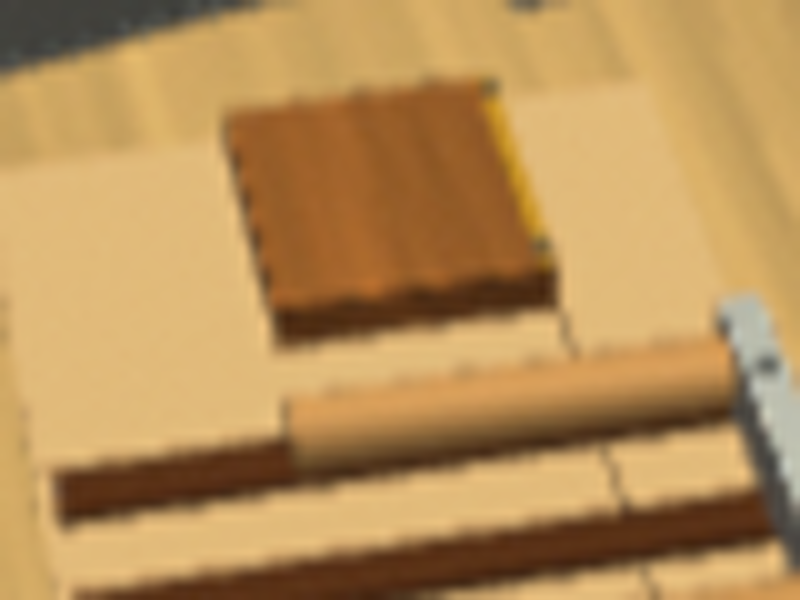

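```bash
python3 -c "
from h import *
d=cam('top');L=cv2.GaussianBlur(d['color'],(3,3),.6).astype(float)[:,:,2]
P=[]
for u in list(range(169,196)):
    v=np.arange(155,170);p=L[v,u]
    i=np.argmax(p<103);f=v[i-1]+(p[i-1]-103)/(p[i-1]-p[i]);P.append(bf(w(d,u,f,.034)))
P=np.array(P);print('edge mean',P[:,0].mean(),'slope deg',np.degrees(np.polyfit(P[:,1],P[:,0],1)[0]),P[[0,-1]])
Q=[]
for u in list(range(204,216)):
    v=np.arange(158,170);p=np.clip(L[158:158+4,u].mean()-L[v,u],0,None);p[p<5]=0
    Q.append(bf(w(d,u,(p*v).sum()/p.sum(),.012)))
Q=np.array(Q);print('line',Q[:,0].round(1),Q[:,0].mean())
d=cam('side');o=(215,145)
print('bottom corner',bf(cw(d,[(555,303)],o,10,.012)),'top',bf(cw(d,[(557,270),(490,80)],o,10,.034)))"
```

```text
edge mean 63.53333333333332 slope deg 0.023726152905897697 [[ 63.6 133. ]
 [ 63.6  64.1]]
line [64.2 64.8 64.8 64.7 64.9 64.9 64.9 64.4 64.5 64.4 64.5 64.6] 64.63333333333334
bottom corner [[65.9 45.7]] top [[ 64.9  38.1]
 [ 64.2 145.9]]
```

```bash
python3 -m creep '[0,0,-20,0,0,0,0,0,-20,0,0,0,0,0,0,0,0,0,0,0,0,0,0,0]'; python3 -c "
from h import *
d=cam('top');cv2.imwrite('pics/top16.png',cv2.resize(d['color'][:,:,::-1],(800,600),interpolation=cv2.INTER_CUBIC))
d=cam('side');cv2.imwrite('pics/side16.png',cv2.resize(d['color'][:,:,::-1],(800,600),interpolation=cv2.INTER_CUBIC))"
```

```text
clock: 39.2
tool_pos: [0.4784, 0.3732, 0.1431]
eef_rot: [0.041, 0.999, -0.008, 0.0]
contact_force: [-0.0, 0.3, 0.1]
opening: 0.794
```

View pics/top16.png

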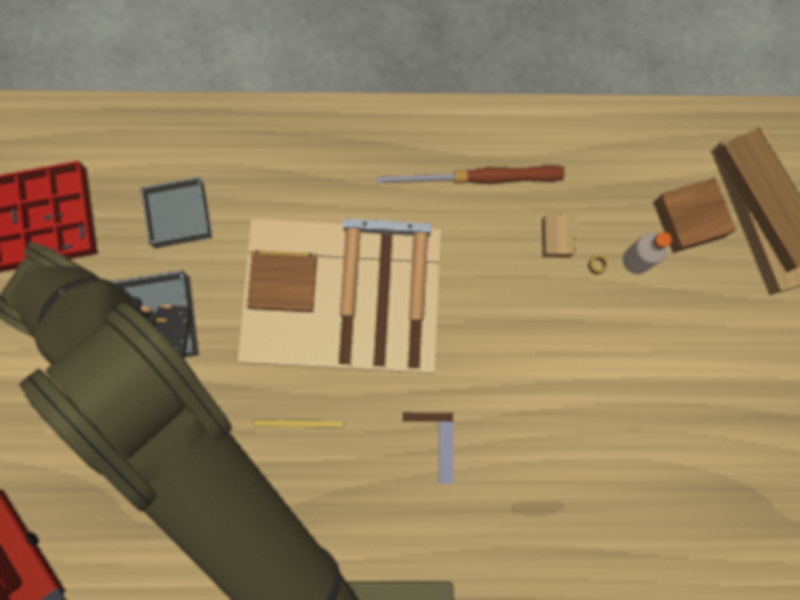

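View pics/side16.png

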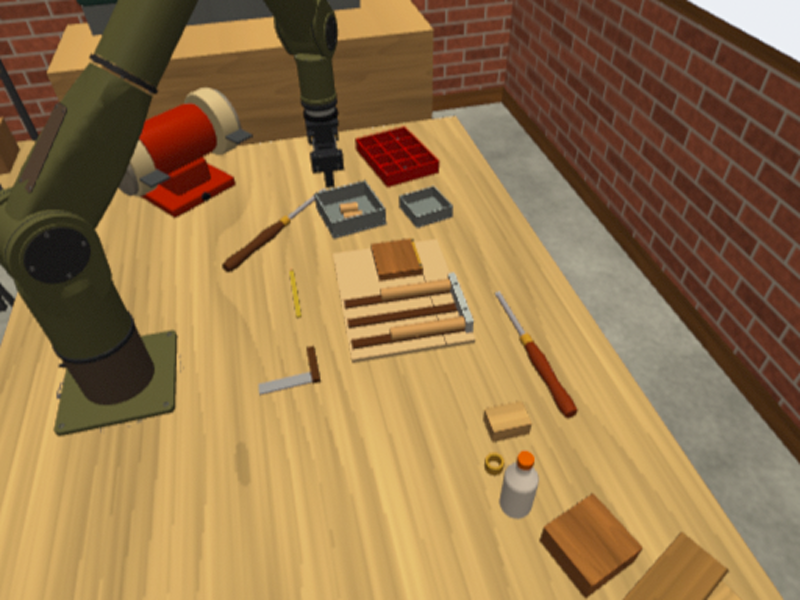

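Everything is in place: the guide is on the line at px (282,253), the dowels are at the stop, both offcuts are in the tray, and the bystanders have not moved. I'll hand the job in.

```bash
python3 -c "
from plant import *
print(finish_job())"
```

```text
the job is handed in; nothing more can be done
None
```

I finished the job and handed it in after about 39 s of robot time; the hand-in gave no verdict.

- **Offcuts:** the scene had two. I lifted both out of grooves 1 and 3, and the side view shows them lying in the larger grey tray.
- **Dowels:** there were two as well, now in grooves 1 and 3. I pushed each until it stopped moving forward. Dowel 2 also showed about 9 N at the stop, while dowel 1 showed no clear force rise. The top view shows equal free groove behind both (171 and 170 px), and the side view shows both ends against the stop.
- **Saw guide:** I pushed it with both fingertips, square to the board, and it is parallel to the line within about 0.1°. Its edge reads about 1.1 mm short of the line from the top camera. The side camera's readings run from about 0.5 mm (lower corner) to about 2 mm (top edge) short. All are inside the 2.5 mm tolerance, so I did not nudge it again.
- **Bystanders:** none visibly moved between the first and last pictures, and the gripper ended clear above the tray.

My first grip on an offcut was too high, and I redid it before lifting. I saw no sign that the guide was knocked or that the grip slackened.

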